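Mount and check the lamp driver boards

ROBOT

A 6-joint arm with a two-finger parallel gripper is mounted at the origin on the work surface. World frame = base frame: x ahead of the robot, y to its left, z up, the work surface at z = 0. Lengths are in m, angles in rad, forces in N, time in s.
With the tool pointing down it reaches from about 0.35 to 0.95 m from the base axis. Payload 17.4 kg.
Tool frame: the origin (TCP) lies midway between the tips of the shut fingers; the grasp point (between the pads) lies 19 mm behind it (pinch_z is the z of the grasp point in the tool frame, in m); z points along the fingers, y is the line along which they close (so a half turn about z gives the same grasp; the last joint's range is limited). The gripper opens to 93 mm and grips with 3 to 60 N. Pads are 15 mm wide; open, the fingers measure 128 mm over their backs; the gripper's body (75 mm by 188 mm) begins 65 mm behind the grasp point.
Start: joints at [1.122, 0.116, 1.442, -0, 1.584, -0.038], TCP at [0.27, 0.619, 0.219] pointing down, gripper open.
Joint ranges: [-2.83, 2.83], [-0.83, 2.19], [0.07, 2.5], [-1.14, 4.28], [0.01, 3], [-2.97, 2.97]. Speed limits (rad/s): [1.89, 1.89, 2.22, 3.14, 3.14, 3.14].

INTERFACE

Orientations are given as a unit quaternion [w, x, y, z].
In Python, from station import * gives the robot as it stands.
- The arm moves only by the tool arm_command, never from a script. Its argument "deltas" is a list of rows, each an object with "delta_pos": the shift along the tool's x, y, z in m, a list of three; "delta_rot": the turn, a rotation vector about the tool's x, y, z in degrees, a list of three; "jaw": the finger opening in m, from 0 to 0.093. A call has 1 to 10 rows; each row is the pose to reach, as a shift and turn from the pose commanded when the call began, along the tool's axes at that moment; what a row does not reach only later rows make up. A row lasts 1/10 s, in which the tool goes at most 50 mm and 8.59 degrees, less where a joint would pass 70% of its speed; a pose out of reach is approached as far as the arm can. A call with a gripper value outside its range is refused whole. The fingers move at their own pace and stop on an object; "squeeze" is the grip in N (left out, the last holds). Time passes only in rows, so rows that repeat a pose let the fingers close. It gives the time, the measured TCP pose, the force, the opening and the grip force at its end, in the units of the state.
- observe(): the state, without advancing time (a new reading comes with each control period).
- grab_frame(name): name is "scene" or "top"; returns a dict with "img" (384x512x3 uint8, red, green, blue), "fx", "fy", "cx", "cy" (pixels), "distortion" ([k1, k2, p1, p2, k3] as OpenCV has them; the pictures are not rectified), "origin" and "attitude" of the camera in the world. Camera axes: x right, y up, looking along -z (the intrinsics and any distortion apply to the point x, -y, -z); pixel columns grow to the right and rows downward; lengths in m; the calibration is good to about 2 mm. A picture is of the moment at which its call begins. There is no depth.
- sign_off(): hands the job in; it is judged then, once.
Trained networks look in a picture, given as the dict that the camera call returned (one of the last four; its "shot" number tells which), for a name from the list of things; names that differ only in an ending like _2 or _b are one class to them, and where a whole thing is asked for, a point or a joint stands for the part that bears it (a point fixed in the world has none). Each returns a list of dicts, best first, with "p" (0 to 1); they miss things now and then, are a little off and sometimes report something else, mostly with a low value. They report only what shows in the picture. A call takes as long as a camera call. They do not tell look-alikes from the thing itself.
- search_frame(picture, target): "pixel" ([column, row] in pixels, amid what is visible of it).
- masks_of(picture, target): "region" (384x512 bool, what is visible of it) and "pixel" ([column, row] in pixels, amid what is visible of it).
The state is a dict: "clock": time; "joints": joint angles; "joint_velocities": joint speeds; "joint_efforts": joint torques, N m; "ee_pos": TCP position; "ee_rot": TCP orientation; "wrist_force": force on the tool from outside, world axes, zero at the start; "ft_torque": the same for the moment, N m; "gripper_width": finger opening in m; "grip_force": force on a finger pad.
Only numpy, scipy, OpenCV 4.12 (cv2) and the standard library are available. Lean on these libraries where they do the work, as an engineer would, in place of code of your own. Each camera call takes 0.05 s, during which the arm holds its last target. There are 200 camera calls.

TASK

Mount every circuit board that is on the table on the mounting plate of its own colour, pressing it down onto the barbed standoffs until all four posts have clicked through. When all the boards are on, check the copper contact gap of each plate that has got a board: push the gauge blade in until its shoulder rests on the jaws, so that the white flag is pushed down. Finally put the gauge back in its stand, fully home, and do not knock over the paint jar or the mug.

Things in the scene. Friction and masses are not known exactly. Their poses are not given: they have to be found in the camera images.
- board_red: Loose green circuit board 150 x 70 x 4 mm, 0.15 kg; may be absent. Origin: centre of underside; x along its length, z up. 12 mm square holes at x +-58, y +-25. Grip the grey heat-sink pedestal, 40 (x) by 26 mm (y), z 4 to 36, across y; above it a red fin plate 46 x 40, top z 43. Press on the clear ends (x +-50, y 0; top z 4). Fits its plate either way round.
- red_hole0 (a point): Centre of the red board's hole at x 58, y 25 mm, on its underside. Clicked home: 17 mm above the table; not clicked: 19.5 mm or more.
- red_hole3 (a point): Centre of the red board's hole at x -58, y -25 mm, on its underside. Clicked home: 17 mm above the table; not clicked: 19.5 mm or more.
- plate_red: Fixed metal plate, red patch and end stripe; origin on the table amid 4 standoffs. Seats at x +-58, y +-25, z 17 mm; 9.5 mm posts, tapered tips to z 44, sprung barbs outward in x, 3 to 6 N each: board origin rests at about z 30, clicks home at z 17, x along x. Contact jaws at x -104, y 0: two of 12 (x) by 34 (y), tops z 36, gap 8 mm wide in x, open at both y ends. Plate x -123 to 81, 80 wide, 5 thick.
- flag_red (a joint): White check flag (orange ends) in the red plate's contact gap: 0 up, its top 12 mm below the jaws' tops; grows downward, m, to 0.016. Moves stiffly (2 N) and stays where pushed. Starts at 0 to 0.002. Gauge fully in: 0.014; checked from 0.011.
- flag_red_top (a point): Middle of the top of the white flag in the contact gap of the red plate: 24 mm above the table when up, 10 mm when the gauge has been fully in.
- board_yellow: Loose green circuit board 150 x 70 x 4 mm, 0.15 kg; may be absent. Origin: centre of underside; x along its length, z up. 12 mm square holes at x +-58, y +-25. Grip the grey heat-sink pedestal, 40 (x) by 26 mm (y), z 4 to 36, across y; above it a yellow fin plate 46 x 40, top z 43. Press on the clear ends (x +-50, y 0; top z 4). Fits its plate either way round.
- yellow_hole0 (a point): Centre of the yellow board's hole at x 58, y 25 mm, on its underside. Clicked home: 17 mm above the table; not clicked: 19.5 mm or more.
- yellow_hole3 (a point): Centre of the yellow board's hole at x -58, y -25 mm, on its underside. Clicked home: 17 mm above the table; not clicked: 19.5 mm or more.
- plate_yellow: Fixed metal plate, yellow patch and end stripe; origin on the table amid 4 standoffs. Seats at x +-58, y +-25, z 17 mm; 9.5 mm posts, tapered tips to z 44, sprung barbs outward in x, 3 to 6 N each: board origin rests at about z 30, clicks home at z 17, x along x. Contact jaws at x -104, y 0: two of 12 (x) by 34 (y), tops z 36, gap 8 mm wide in x, open at both y ends. Plate x -123 to 81, 80 wide, 5 thick.
- flag_yellow (a joint): White check flag (orange ends) in the yellow plate's contact gap: 0 up, its top 12 mm below the jaws' tops; grows downward, m, to 0.016. Moves stiffly (2 N) and stays where pushed. Starts at 0 to 0.002. Gauge fully in: 0.014; checked from 0.011.
- flag_yellow_top (a point): Middle of the top of the white flag in the contact gap of the yellow plate: 24 mm above the table when up, 10 mm when the gauge has been fully in.
- board_blue: Loose green circuit board 150 x 70 x 4 mm, 0.15 kg; may be absent. Origin: centre of underside; x along its length, z up. 12 mm square holes at x +-58, y +-25. Grip the grey heat-sink pedestal, 40 (x) by 26 mm (y), z 4 to 36, across y; above it a blue fin plate 46 x 40, top z 43. Press on the clear ends (x +-50, y 0; top z 4). Fits its plate either way round.
- blue_hole0 (a point): Centre of the blue board's hole at x 58, y 25 mm, on its underside. Clicked home: 17 mm above the table; not clicked: 19.5 mm or more.
- blue_hole3 (a point): Centre of the blue board's hole at x -58, y -25 mm, on its underside. Clicked home: 17 mm above the table; not clicked: 19.5 mm or more.
- plate_blue: Fixed metal plate, blue patch and end stripe; origin on the table amid 4 standoffs. Seats at x +-58, y +-25, z 17 mm; 9.5 mm posts, tapered tips to z 44, sprung barbs outward in x, 3 to 6 N each: board origin rests at about z 30, clicks home at z 17, x along x. Contact jaws at x -104, y 0: two of 12 (x) by 34 (y), tops z 36, gap 8 mm wide in x, open at both y ends. Plate x -123 to 81, 80 wide, 5 thick.
- flag_blue (a joint): White check flag (orange ends) in the blue plate's contact gap: 0 up, its top 12 mm below the jaws' tops; grows downward, m, to 0.016. Moves stiffly (2 N) and stays where pushed. Starts at 0 to 0.002. Gauge fully in: 0.014; checked from 0.011.
- flag_blue_top (a point): Middle of the top of the white flag in the contact gap of the blue plate: 24 mm above the table when up, 10 mm when the gauge has been fully in.
- gauge: Loose flat gauge, 0.15 kg, blade down in its stand. Origin: underside of the dark shoulder, z up. Blade 5 thick (x), 24 wide (y), its last 8 mm 3 by 18; ends at z -26 mm. Shoulder 24 (x) by 34 (y), z 0 to 6; orange grip 16 (x) by 28 (y), z 6 to 46; cap 28 x 34, z 46 to 52. Grip it across x at about z 29. Either way round fits.
- stand: Fixed black gauge stand, 40 x 60 mm on a 56 x 72 foot, 40 mm high; origin on the table under its middle. Slot in the top 34 mm deep, 8 wide in x, 32 long in y. The gauge belongs in it blade down, shoulder on the top: gauge origin at x 0, y 0, z 40 mm, x along x.
- paint_jar: Small jar of paint, 52 mm across, 62 mm high; origin under its middle. Not part of the job.
- mug: White mug, 80 mm across, 90 mm high; origin under its middle. Not part of the job.
Mind the look-alikes: they are no part of the job. Leave any pink look-alike of the board_yellow alone. There is more than one size of the gauge; the one meant has the size given above.

How it is judged:
By the outcome, as a careful person would: the job done as asked, in the order asked, and still so for the second after the job is handed in, with the robot touching nothing.
Of board_red, board_yellow, board_blue only 2 to 3 are there at a start; the rules pass over those that are not, and their reading is None.
At some moment in a run one of board_red, board_yellow, board_blue may be knocked a few centimetres aside while the robot is not near it.
Once in a run the grip may slacken for a moment while it holds something.
It also fails if it takes over 210 s, if anything falls off the work surface, if the arm or the gripper's body presses on something with over 40 N, if the wrist force passes 120 N, or if a joint passes its speed limit or range.

## Working session

There is one attempt and no reset: what is moved stays moved. The work goes in short steps, Python scripts to look and compute and a tool call to move; the robot and the scene stay as the last step left them, time stands still between calls to the robot, and variables do not carry over. Pictures are saved under pics/ and viewed, at most 14 in all, crops included, and the job is handed in when it is done.

Besides the shell and the picture viewer there is one more tool, called after "Call:" by a JSON object that holds its "name" and its "arguments", one argument or row to a line. arm_command: Moves the arm, as the interface text tells. Its arguments: {"type":"object","properties":{"deltas":{"type":"array"},"squeeze":{"type":"number"}},"required":["deltas"]}

```bash
ls; mkdir -p pics; cat > h.py <<'E'
from station import *
import numpy as np, cv2
from scipy.spatial.transform import Rotation as R
def q2R(q): q=np.array(q,float); return R.from_quat([q[1],q[2],q[3],q[0]]).as_matrix()
def cam(f):
    A=np.array(f["attitude"],float); A=q2R(A) if A.size==4 else A.reshape(3,3)
    return A,np.array(f["origin"],float),np.array([[f["fx"],0,f["cx"]],[0,f["fy"],f["cy"]],[0,0,1.]]),np.array(f["distortion"],float)
def unproj(f,px,z):
    A,o,K,D=cam(f)
    u=cv2.undistortPoints(np.array(px,float).reshape(-1,1,2),K,D).reshape(-1,2)
    d=np.c_[u[:,0],-u[:,1],-np.ones(len(u))]@A.T
    return o+d*((z-o[2])/d[:,2])[:,None]
def proj(f,P):
    A,o,K,D=cam(f)
    c=(np.array(P,float).reshape(-1,3)-o)@A*[1,-1,-1]
    return cv2.projectPoints(c,np.zeros(3),np.zeros(3),K,D)[0].reshape(-1,2)
def save(img,n,s=1): cv2.imwrite(f"pics/{n}.png",cv2.resize(img[:,:,::-1],None,fx=s,fy=s,interpolation=cv2.INTER_CUBIC))
E
python3 - <<'E'
from h import *
a=grab_frame("top"); b=grab_frame("scene")
save(a["img"],"top0",1.5); save(b["img"],"scene0",1.5)
print(a["attitude"],a["origin"],a["fx"],b["origin"],b["fx"],a["distortion"]); print(observe())
for n in "board_red board_yellow board_blue plate_red plate_yellow plate_blue gauge stand paint_jar mug flag_red_top".split():
  for c,f in(("top",a),("scene",b)):
    print(n,c,[(np.round(d["pixel"]).tolist(),round(d["p"],2)) for d in search_frame(f,n)][:4])
E
```

```text
pics
[ 0.70642939  0.0734307  -0.05762957 -0.70160123] [0.27813557 0.06845267 1.12224521] 427.3650557171213 [ 0.82893868 -0.47366551  1.0194462 ] 425.75213739806406 [0.00941889 0.         0.         0.         0.        ]
{'clock': 0.1, 'joints': array([ 1.12222385e+00,  1.16437865e-01,  1.44212748e+00,  4.84176101e-06,
        1.58399778e+00, -3.78268520e-02]), 'joint_velocities': array([ 0.00059869, -0.0031824 , -0.00052313, -0.00030264,  0.00039499,
       -0.0027004 ]), 'joint_efforts': array([ 2.51408244e-03, -7.22900677e+01, -6.23864150e+01,  7.82281626e-02,
        2.28460087e-02, -1.02206136e-04]), 'ee_pos': array([0.26947829, 0.61870432, 0.21802318]), 'ee_rot': array([-1.19198935e-04,  2.03932096e-01,  9.78984916e-01, -4.70374226e-04]), 'wrist_force': array([-0.10452985,  0.40737864,  0.00769935]), 'ft_torque': array([-0.04085027,  0.02768716, -0.00486214]), 'grip_force': 0.0, 'gripper_width': 0.0926303257722744}
board_red top [([155.0, 186.0], 0.65)]
board_red scene [([327.0, 145.0], 0.83)]
board_yellow top [([174.0, 304.0], 0.91), ([229.0, 145.0], 0.86), ([99.0, 255.0], 0.
[... 225 characters left out ...]
.0], 0.58)]
plate_yellow top [([378.0, 177.0], 0.95)]
plate_yellow scene [([220.0, 305.0], 0.62)]
plate_blue top [([419.0, 177.0], 0.76)]
plate_blue scene [([190.0, 341.0], 0.94)]
gauge top [([294.0, 152.0], 0.51), ([305.0, 123.0], 0.48)]
gauge scene [([305.0, 261.0], 0.69), ([284.0, 225.0], 0.47)]
stand top [([292.0, 160.0], 0.63), ([422.0, 179.0], 0.38)]
stand scene [([282.0, 244.0], 0.55), ([326.0, 143.0], 0.51)]
paint_jar top [([266.0, 103.0], 0.68)]
paint_jar scene [([344.0, 248.0], 0.76)]
mug top [([177.0, 105.0], 0.96)]
mug scene [([384.0, 183.0], 0.92), ([325.0, 206.0], 0.59)]
flag_red_top top [([415.0, 202.0], 0.5), ([326.0, 207.0], 0.49)]
flag_red_top scene [([321.0, 205.0], 0.47)]
```

View pics/top0.png

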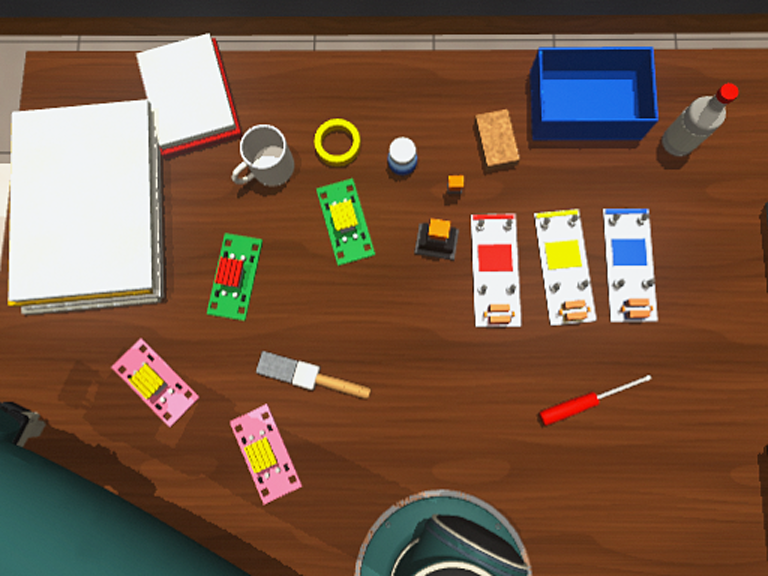

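View pics/scene0.png

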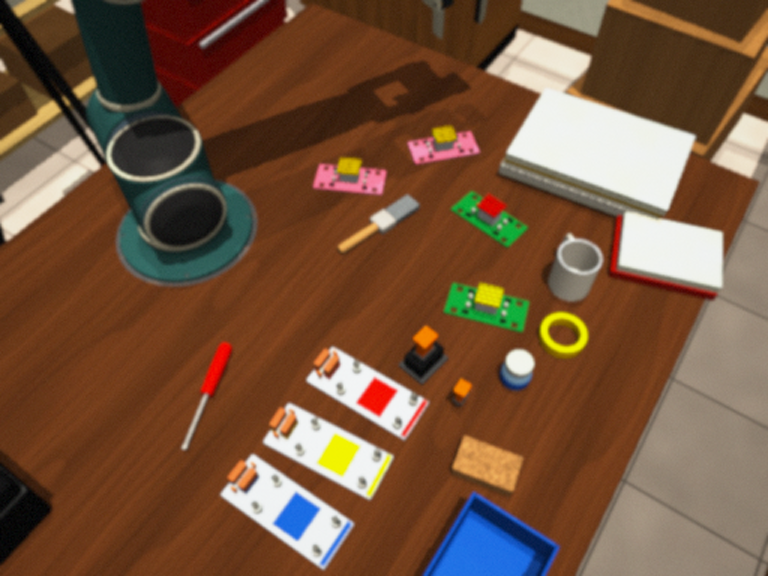

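The two green boards are red at top (155,186) and yellow at (229,145). The pink ones at (99,255) and (174,304) are look-alikes, and there is no blue board. The gauge in its stand, at (293,157), is the full-size one. The small orange-capped object at (304,121) is the look-alike. Next I fit poses with both cameras and make one confirmation crop.

```bash
cat >> h.py <<'E'
from scipy.optimize import minimize
S=8
def box(x0,x1,y0,y1,z0,z1): return np.array([[x,y,z] for x in(x0,x1) for y in(y0,y1) for z in(z0,z1)])/1000.
BOARD=box(-75,75,-35,35,0,4); PLATE=box(-123,81,-40,40,0,5)
CAP=[box(-14,14,-17,17,46,52),box(-8,8,-14,14,6,46)]
def hsv(f): return cv2.cvtColor(f["img"],cv2.COLOR_RGB2HSV).astype(int)
def msk(f,kind):
    h=hsv(f);H,s,v=h[...,0],h[...,1],h[...,2]
    if kind=="green": return (H>45)&(H<80)&(s>120)&(v>60)
    if kind=="white": return (s<60)&(v>150)
    if kind=="orange": return (H>=8)&(H<18)&(s>200)&(v>190)
    if kind=="red": return ((H<5)|(H>174))&(s>180)&(v>120)
    if kind=="yellow": return (H>24)&(H<34)&(s>150)&(v>140)
    if kind=="blue": return (H>100)&(H<115)&(s>150)&(v>120)
def comp(m,px,r=60):
    """hull of mask pixels connected (after closing) near px"""
    mm=cv2.morphologyEx(m.astype(np.uint8),cv2.MORPH_CLOSE,np.ones((5,5)))
    n,l,st,c=cv2.connectedComponentsWithStats(mm)
    d=[np.hypot(*(np.argwhere(l==i)[:,::-1]-px).T).min() if st[i,4]>20 else 1e9 for i in range(1,n)]
    k=1+int(np.argmin(d)); return (l==k)&m
def hullimg(m):
    h=cv2.convexHull(np.argwhere(m)[:,::-1].astype(np.int32)); o=np.zeros(m.shape,np.uint8); cv2.fillPoly(o,[h],1); return o.astype(float)
def render(f,parts,p,z,x0,y0,w,h):
    T=R.from_euler("z",p[2]).as_matrix(); im=np.zeros((h*S,w*S),np.uint8)
    allp=[]
    for b in parts:
        q=proj(f,b@T.T+[p[0],p[1],z]); q=((q-[x0,y0]+.5)*S-.5)
        cv2.fillPoly(im,[cv2.convexHull((q*16).astype(np.int32))],255,shift=4)
    return cv2.resize(im,(w,h),interpolation=cv2.INTER_AREA)/255.
def fit(views,parts,p0,z=0.):
    """views: list of (frame, hullmask)"""
    V=[]
    for f,m in views:
        ij=np.argwhere(m>0); a=ij.min(0)-8; b=ij.max(0)+9
        V.append((f,m[a[0]:b[0],a[1]:b[1]],a[1],a[0]))
    def c(p): return sum(np.abs(render(f,parts,p,z,x,y,m.shape[1],m.shape[0])-m).sum() for f,m,x,y in V)
    best=None
    for _ in range(3):
        r=minimize(c,p0,method="Nelder-Mead",options=dict(initial_simplex=np.array(p0)+np.vstack([np.zeros(3),np.diag([.01,.01,.1])]),xatol=1e-4,fatol=.01)); p0=r.x
    return r.x,r.fun
E
python3 - <<'E'
from h import *
a=grab_frame("top"); b=grab_frame("scene")
def do(name,kind,pt,ps,parts,ang,z=0,zc=0,extra=None):
    ms=[]
    for f,px in((a,pt),(b,ps)):
        m=msk(f,kind)
        M=comp(m,px)
        if extra:
            e=msk(f,extra); M=M|(e&(cv2.dilate(M.astype(np.uint8),np.ones((11,11)))>0))
        ms.append((f,hullimg(M)))
    p0=np.r_[unproj(a,pt,zc)[0][:2],ang]
    for t,v in(("both",ms),("top",ms[:1]),("scene",ms[1:])):
        r,c=fit(v,parts,p0,z); print(name,t,np.round(r[:2]*1e3,1),round(np.degrees(r[2]),1),round(c,1),[int(m.sum()) for _,m in v])
do("b_red","green",(150,205),(315,155),[BOARD],0)
do("b_yel","green",(225,165),(310,205),[BOARD],0.3)
do("p_red","white",(330,185),(232,250),[PLATE],0,extra="red")
do("p_yel","white",(380,185),(210,285),[PLATE],0.1,extra="yellow")
do("p_blu","white",(420,185),(180,325),[PLATE],0,extra="blue")
do("gauge","orange",(293,153),(284,224),CAP,0,z=.04,zc=.09)
c1=a["img"][85:225,130:370]; c2=b["img"][180:300,250:370]
c2=cv2.resize(c2,(int(140*3.3),140*3+42)); c1=cv2.resize(c1,(0,0),fx=3.3,fy=3.3)
save(cv2.resize(c1,(792,462)),"crop1"); 
for px in((293,153),(304,121)):
  M=comp(msk(a,"orange"),px); ij=np.argwhere(M); print(px,M.sum(),ij.min(0),ij.max(0))
for n,px in(("jar",(267,103)),("mug",(177,105))): print(n,unproj(a,px,.05)[0])
E
```

```text
b_red both [510.9 370.2] -9.6 135.3 [1519, 885]
b_red top [512.8 370.3] -9.1 70.9 [1519]
b_red scene [509.1 368.9] -9.3 38.8 [885]
b_yel both [613.7 173.6] 16.7 145.8 [1457, 1183]
b_yel top [614.9 174.4] 16.7 73.4 [1457]
b_yel scene [612.2 172.5] 16.6 50.8 [1183]
p_red both [544.7 -96. ] 1.2 277.8 [2345, 2326]
p_red top [546.9 -95.8] 1.6 83.8 [2345]
p_red scene [542.8 -97. ] 1.0 131.8 [2326]
p_yel both [ 550.7 -217. ] 6.1 297.9 [2410, 2762]
p_yel top [ 553.7 -216.4] 6.3 94.7 [2410]
p_yel scene [ 549.3 -217.8] 6.2 148.4 [2762]
p_blu both [ 556.4 -333.4] 0.5 275.4 [2420, 3210]
p_blu top [ 557.6 -333.1] 0.9 75.3 [2420]
p_blu scene [ 555.3 -333.7] 1.1 182.1 [3210]
gauge both [574.2   9.6] -4.7 89.8 [19, 142]
gauge top [573.8   7.6] 0.0 19.0 [19]
gauge scene [574.2   9.6] -4.7 70.8 [142]
(293, 153) 9 [118 299] [125 302]
(304, 121) 9 [118 299] [125 302]
jar [0.72255781 0.07336581 0.05      ]
mug [0.71685023 0.3132171  0.05      ]
```

View pics/crop1.png

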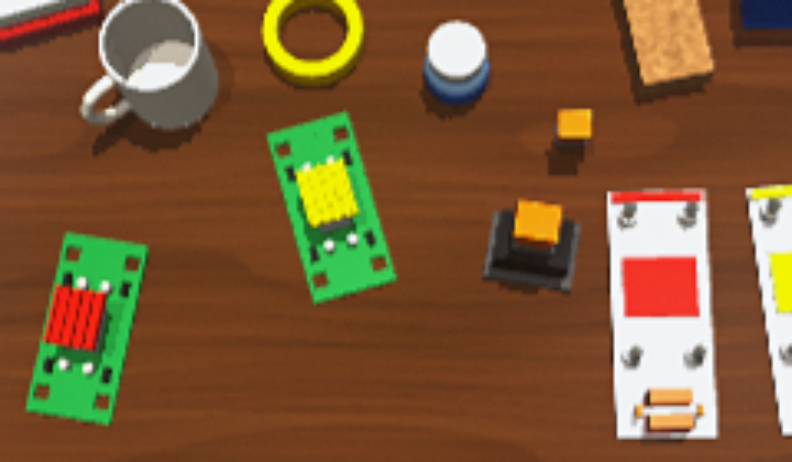

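The crop confirms this: red board (crop 75,320) and yellow board (crop 330,195) are green and wanted. The stand gauge (crop 538,222) has the larger cap, while the one at (574,125) is smaller and on the table. I start with the red board.

```bash
cat > go.py <<'E'
import sys; from h import *
# usage: go.py x y z yaw_deg   (tool y axis along 90+yaw)
x,y,z,yw=map(float,sys.argv[1:5]); s=observe(); M=q2R(s["ee_rot"])
best=None
for k in(0,180):
    t=np.radians(90+yw+k); Y=np.array([np.cos(t),np.sin(t),0]); Z=np.array([0,0,-1.]); X=np.cross(Y,Z)
    r=R.from_matrix(M.T@np.c_[X,Y,Z]).as_rotvec(degrees=True)
    if best is None or np.linalg.norm(r)<np.linalg.norm(best): best=r
print("pos",np.round(M.T@(np.array([x,y,z])-s["ee_pos"]),4).tolist(),"rot",np.round(best,1).tolist(),"now",np.round(s["ee_pos"],4),"q6",round(s["joints"][5],2),"t",round(s["clock"],1),"F",np.round(s["wrist_force"],1),"w",round(s["gripper_width"],4),"g",round(s["grip_force"],1))
E
python3 go.py .511 .3695 .12 -9.3
```

```text
pos [-0.3209, -0.1322, 0.0986] rot [-0.0, -0.0, -14.2] now [0.2695 0.6188 0.2186] q6 -0.04 t 1.3 F [0.4 0.2 0.3] w 0.0929 g 0.0
```

Call:
{"name": "arm_command", "arguments": {
  "deltas": [
    {"delta_pos":[-0.321,-0.132,0.04],"delta_rot":[0,0,-14.2],"jaw":0.093},
    {"delta_pos":[-0.321,-0.132,0.04],"delta_rot":[0,0,-14.2],"jaw":0.093},
    {"delta_pos":[-0.321,-0.132,0.04],"delta_rot":[0,0,-14.2],"jaw":0.093},
    {"delta_pos":[-0.321,-0.132,0.04],"delta_rot":[0,0,-14.2],"jaw":0.093},
    {"delta_pos":[-0.321,-0.132,0.04],"delta_rot":[0,0,-14.2],"jaw":0.093},
    {"delta_pos":[-0.321,-0.132,0.04],"delta_rot":[0,0,-14.2],"jaw":0.093},
    {"delta_pos":[-0.321,-0.132,0.04],"delta_rot":[0,0,-14.2],"jaw":0.093},
    {"delta_pos":[-0.321,-0.132,0.0986],"delta_rot":[0,0,-14.2],"jaw":0.093},
    {"delta_pos":[-0.321,-0.132,0.0986],"delta_rot":[0,0,-14.2],"jaw":0.093},
    {"delta_pos":[-0.321,-0.132,0.0986],"delta_rot":[0,0,-14.2],"jaw":0.093}
  ]
}}

```text
clock: 2.3
ee_pos: [0.5102, 0.3695, 0.1188]
ee_rot: [-0.001, 0.081, 0.997, -0.001]
wrist_force: [0.3, 1.6, 0.3]
gripper_width: 0.0931
grip_force: 0.0
```

```bash
python3 go.py .511 .3695 .008 -9.3; python3 - <<'E'
from h import *
a=grab_frame("top"); b=grab_frame("scene")
s=np.hstack([cv2.resize(a["img"][140:240,100:210],(390,355)),cv2.resize(b["img"][90:190,270:380],(390,355))])
save(s,"hover1")
E
```

```text
pos [-0.0011, 0.0004, 0.1108] rot [-0.1, -0.1, -0.0] now [0.5102 0.3695 0.1188] q6 -0.82 t 2.3 F [0.3 1.6 0.3] w 0.0931 g 0.0
```

View pics/hover1.png

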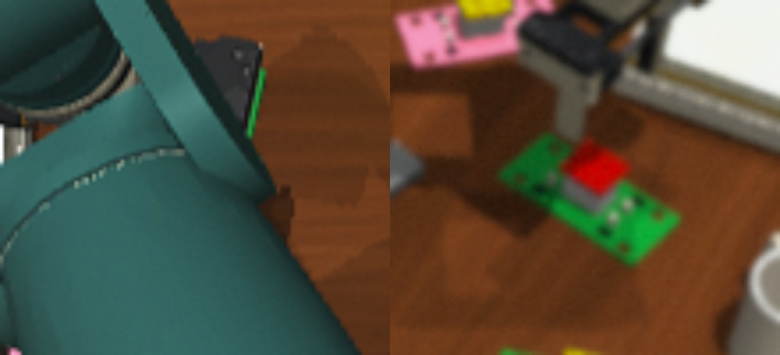

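The hover view shows the board centred below the open fingers (right half, fin at 595,167). The arm blocks the top camera here. I descend and grip.

Call:
{"name": "arm_command", "arguments": {
  "deltas": [
    {"delta_pos":[-0.001,0,0.05],"delta_rot":[0,0,0],"jaw":0.093},
    {"delta_pos":[-0.001,0,0.09],"delta_rot":[0,0,0],"jaw":0.093},
    {"delta_pos":[-0.001,0,0.11],"delta_rot":[0,0,0],"jaw":0.093},
    {"delta_pos":[-0.001,0,0.11],"delta_rot":[0,0,0],"jaw":0.02},
    {"delta_pos":[-0.001,0,0.11],"delta_rot":[0,0,0],"jaw":0.02},
    {"delta_pos":[-0.001,0,0.11],"delta_rot":[0,0,0],"jaw":0.02},
    {"delta_pos":[-0.001,0,0.11],"delta_rot":[0,0,0],"jaw":0.02},
    {"delta_pos":[-0.001,0,0.11],"delta_rot":[0,0,0],"jaw":0.02},
    {"delta_pos":[-0.001,0,0.11],"delta_rot":[0,0,0],"jaw":0.02},
    {"delta_pos":[-0.001,0,0.11],"delta_rot":[0,0,0],"jaw":0.02}
  ],
  "squeeze": 40
}}

```text
clock: 3.4
ee_pos: [0.5122, 0.3695, 0.0103]
ee_rot: [0.0, 0.081, 0.997, 0.0]
wrist_force: [0.2, 0.5, 0.5]
gripper_width: 0.0416
grip_force: 0.0
```

```bash
python3 go.py .511 .3695 .2 -9.3
```

```text
pos [0.0012, -0.0002, -0.1897] rot [0.0, 0.0, -0.0] now [0.5122 0.3695 0.0103] q6 -0.82 t 3.4 F [0.2 0.5 0.5] w 0.0416 g 0.0
```

Call:
{"name": "arm_command", "arguments": {
  "deltas": [
    {"delta_pos":[0,0,0],"delta_rot":[0,0,0],"jaw":0.02},
    {"delta_pos":[0,0,0],"delta_rot":[0,0,0],"jaw":0.02},
    {"delta_pos":[0,0,0],"delta_rot":[0,0,0],"jaw":0.02},
    {"delta_pos":[0,0,0],"delta_rot":[0,0,0],"jaw":0.02},
    {"delta_pos":[0,0,0],"delta_rot":[0,0,0],"jaw":0.02}
  ]
}}

```text
clock: 3.9
ee_pos: [0.5122, 0.3695, 0.0102]
ee_rot: [0.0, 0.081, 0.997, 0.0]
wrist_force: [-0.7, -1.5, 4.7]
gripper_width: 0.0389
grip_force: 40.0
```

```bash
python3 go.py .511 .3695 .2 -9.3
```

```text
pos [0.0012, -0.0002, -0.1898] rot [0.0, 0.0, -0.0] now [0.5122 0.3695 0.0102] q6 -0.82 t 3.9 F [-0.7 -1.5  4.7] w 0.0389 g 40.0
```

Width 38.9 mm means the fingers caught the fin plate, not the pedestal. I reopen and go lower.

Call:
{"name": "arm_command", "arguments": {
  "deltas": [
    {"delta_pos":[0,0,0],"delta_rot":[0,0,0],"jaw":0.06},
    {"delta_pos":[0,0,0],"delta_rot":[0,0,0],"jaw":0.06},
    {"delta_pos":[0,0,0.002],"delta_rot":[0,0,0],"jaw":0.06},
    {"delta_pos":[0,0,0.005],"delta_rot":[0,0,0],"jaw":0.06},
    {"delta_pos":[0,0,0.005],"delta_rot":[0,0,0],"jaw":0.02},
    {"delta_pos":[0,0,0.005],"delta_rot":[0,0,0],"jaw":0.02},
    {"delta_pos":[0,0,0.005],"delta_rot":[0,0,0],"jaw":0.02},
    {"delta_pos":[0,0,0.005],"delta_rot":[0,0,0],"jaw":0.02},
    {"delta_pos":[0,0,0.005],"delta_rot":[0,0,0],"jaw":0.02},
    {"delta_pos":[0,0,0.005],"delta_rot":[0,0,0],"jaw":0.02}
  ]
}}

```text
clock: 4.9
ee_pos: [0.5121, 0.3694, 0.005]
ee_rot: [-0.0, 0.081, 0.997, -0.0]
wrist_force: [0.6, 0.7, -0.5]
gripper_width: 0.0392
grip_force: 40.0
```

```bash
python3 go.py .511 .3695 .2 -9.3; python3 - <<'E'
from h import *
b=grab_frame("scene")
save(b["img"][80:190,260:400],"grip1",5)
E
```

```text
pos [0.0011, -0.0001, -0.195] rot [-0.0, -0.0, -0.0] now [0.5121 0.3694 0.005 ] q6 -0.82 t 4.9 F [ 0.6  0.7 -0.5] w 0.0392 g 40.0
```

View pics/grip1.png

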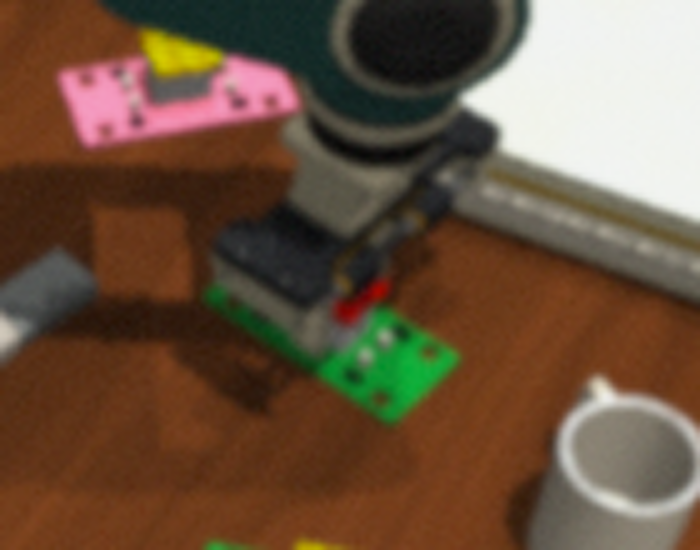

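The picture shows the fingers straddling the heat sink along its length (fin at 360,300). Straight fingers bear on the 40 mm fin, and the 40 N grip is firm. I lift and check the hold.

Call:
{"name": "arm_command", "arguments": {
  "deltas": [
    {"delta_pos":[0,0,-0.01],"delta_rot":[0,0,0],"jaw":0.02},
    {"delta_pos":[0,0,-0.03],"delta_rot":[0,0,0],"jaw":0.02},
    {"delta_pos":[0,0,-0.07],"delta_rot":[0,0,0],"jaw":0.02},
    {"delta_pos":[0,0,-0.11],"delta_rot":[0,0,0],"jaw":0.02},
    {"delta_pos":[0,0,-0.15],"delta_rot":[0,0,0],"jaw":0.02},
    {"delta_pos":[0,0,-0.18],"delta_rot":[0,0,0],"jaw":0.02},
    {"delta_pos":[0,0,-0.195],"delta_rot":[0,0,0],"jaw":0.02},
    {"delta_pos":[0,0,-0.195],"delta_rot":[0,0,0],"jaw":0.02}
  ],
  "squeeze": 50
}}

```text
clock: 5.75
ee_pos: [0.5126, 0.3698, 0.2023]
ee_rot: [0.001, 0.081, 0.997, 0.001]
wrist_force: [0.7, -0.0, -1.9]
gripper_width: 0.0389
grip_force: 50.0
```

```bash
python3 go.py .544 -.097 .2 1.2; python3 - <<'E'
from h import *
b=grab_frame("scene")
save(b["img"][20:190,240:420],"lift1",3.5)
E
```

```text
pos [-0.1067, -0.4555, 0.0016] rot [0.1, 0.1, -10.5] now [0.5126 0.3698 0.2023] q6 -0.82 t 5.8 F [ 0.7 -0.  -1.9] w 0.0389 g 50.0
```

View pics/lift1.png

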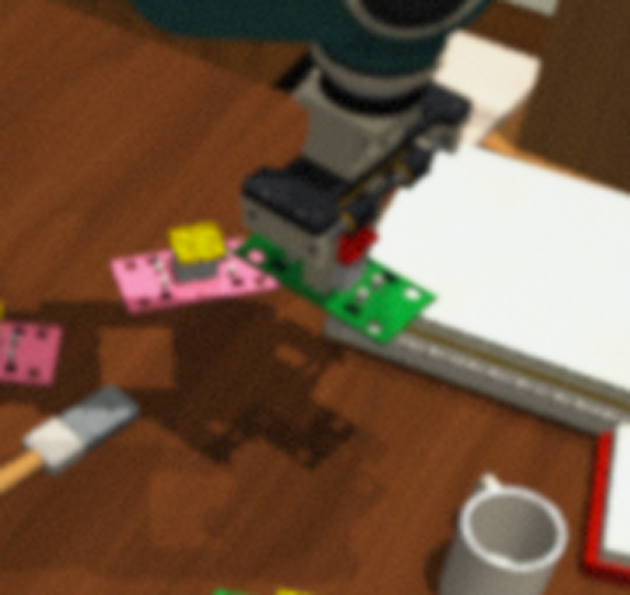

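The board is level and held (fin at 357,245). I carry it over the red plate.

Call:
{"name": "arm_command", "arguments": {
  "deltas": [
    {"delta_pos":[-0.0107,-0.0456,0],"delta_rot":[0,0,-1],"jaw":0.02},
    {"delta_pos":[-0.0213,-0.0911,0],"delta_rot":[0,0,-2],"jaw":0.02},
    {"delta_pos":[-0.032,-0.137,0],"delta_rot":[0,0,-3],"jaw":0.02},
    {"delta_pos":[-0.0427,-0.182,0],"delta_rot":[0,0,-4.2],"jaw":0.02},
    {"delta_pos":[-0.0533,-0.228,0],"delta_rot":[0,0,-5.2],"jaw":0.02},
    {"delta_pos":[-0.064,-0.273,0],"delta_rot":[0,0,-6.3],"jaw":0.02},
    {"delta_pos":[-0.0747,-0.319,0],"delta_rot":[0,0,-7.3],"jaw":0.02},
    {"delta_pos":[-0.0853,-0.364,0],"delta_rot":[0,0,-8.4],"jaw":0.02},
    {"delta_pos":[-0.096,-0.41,0],"delta_rot":[0,0,-9.4],"jaw":0.02},
    {"delta_pos":[-0.1067,-0.4555,0],"delta_rot":[0,0,-10.5],"jaw":0.02}
  ]
}}

```text
clock: 6.8
ee_pos: [0.5426, -0.0991, 0.1976]
ee_rot: [-0.001, -0.01, 1.0, 0.0]
wrist_force: [0.6, 1.8, -0.6]
gripper_width: 0.0387
grip_force: 50.0
```

```bash
python3 go.py .544 -.097 .065 1.2
```

```text
pos [-0.0018, 0.002, 0.1326] rot [0.0, -0.2, 0.0] now [ 0.5426 -0.0991  0.1976] q6 -1.82 t 6.8 F [ 0.6  1.8 -0.6] w 0.0387 g 50.0
```

Call:
{"name": "arm_command", "arguments": {
  "deltas": [
    {"delta_pos":[0,0,0.04],"delta_rot":[0,0,0],"jaw":0.02},
    {"delta_pos":[0,0,0.08],"delta_rot":[0,0,0],"jaw":0.02},
    {"delta_pos":[0,0,0.11],"delta_rot":[0,0,0],"jaw":0.02},
    {"delta_pos":[0,0,0.132],"delta_rot":[0,0,0],"jaw":0.02},
    {"delta_pos":[0,0,0.132],"delta_rot":[0,0,0],"jaw":0.02},
    {"delta_pos":[0,0,0.132],"delta_rot":[0,0,0],"jaw":0.02}
  ]
}}

```text
clock: 7.4
ee_pos: [0.543, -0.0972, 0.0673]
ee_rot: [-0.001, -0.01, 1.0, 0.0]
wrist_force: [0.2, 0.4, -2.1]
gripper_width: 0.0392
grip_force: 50.0
```

```bash
python3 go.py .544 -.097 .065 1.2; python3 - <<'E'
from h import *
b=grab_frame("scene"); a=grab_frame("top")
s=np.hstack([cv2.resize(b["img"][190:310,180:310],(390,360)),cv2.resize(a["img"][120:240,270:400],(390,360))])
save(s,"over1")
E
```

```text
pos [-0.001, 0.0001, 0.0023] rot [0.0, -0.1, -0.0] now [ 0.543  -0.0972  0.0673] q6 -1.81 t 7.4 F [ 0.2  0.4 -2.1] w 0.0392 g 50.0
```

View pics/over1.png

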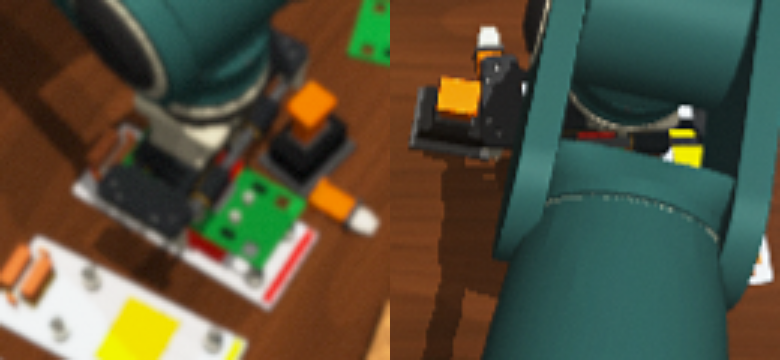

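```bash
cat > hov.py <<'E'
import sys; from h import *
# hov.py plate_x plate_y yaw(deg) dz name : fit held board in the scene view, overlay plate
px,py,pw,dz=map(float,sys.argv[1:5]); s=observe(); t=s["ee_pos"]; M=q2R(s["ee_rot"]); yw=np.arctan2(M[1,1],M[0,1])-np.pi/2
yw=(yw+np.pi/2)%np.pi-np.pi/2
f=grab_frame("scene"); z=t[2]-dz
m=msk(f,"green")
def P(L,p): 
    T=R.from_euler("z",p[2]).as_matrix(); return proj(f,np.array(L)@T.T+[p[0],p[1],z])
p0=np.array([t[0],t[1],yw])
c=P([[.055,0,.004]],p0)[0]; M_=comp(m,c)
m=cv2.morphologyEx(M_.astype(np.uint8),cv2.MORPH_CLOSE,np.ones((7,7))).astype(float)
reg=P([[.033,-.1,.004],[.033,.1,.004],[.15,.1,.004],[.15,-.1,.004]],p0)
x0,y0=(reg.min(0)-5).astype(int); x1,y1=(reg.max(0)+5).astype(int)
g=np.zeros(m.shape,np.uint8); cv2.fillPoly(g,[reg.astype(np.int32)],1)
def cost(q):
    r=render(f,[BOARD],[q[0],q[1],yw],z,x0,y0,x1-x0,y1-y0)
    return (np.abs(r-m[y0:y1,x0:x1])*g[y0:y1,x0:x1]).sum()
best=min((minimize(cost,p0[:2]+d,method="Nelder-Mead",options=dict(initial_simplex=p0[:2]+d+np.array([[0,0],[.004,0],[0,.004]]),xatol=1e-4,fatol=.01)) for d in([0,0],[.003,.003],[-.003,.003])),key=lambda r:r.fun)
print("tcp",np.round(t*1e3,1),"yaw",round(np.degrees(yw),2),"board",np.round(best.x*1e3,1),best.fun,"board-tcp",np.round((best.x-t[:2])*1e3,1),"F",np.round(s["wrist_force"],1))
if len(sys.argv)>5:
    k=5; im=f["img"]; a=np.round(proj(f,[px,py,0])[0]).astype(int); x0,y0=a-[72,55]; x1,y1=a+[72,60]
    o=cv2.resize(im[y0:y1,x0:x1],None,fx=k,fy=k,interpolation=cv2.INTER_CUBIC)
    def dr(L,p,zz,col):
        T=R.from_euler("z",p[2]).as_matrix(); q=(proj(f,np.array(L)@T.T+[p[0],p[1],zz])-[x0,y0]+.5)*k
        cv2.polylines(o,[(q*8).astype(np.int32)],True,col,1,shift=3)
    sq=lambda h,x,y,z:[[x-h,y-h,z],[x+h,y-h,z],[x+h,y+h,z],[x-h,y+h,z]]
    pp=[px,py,np.radians(pw)]
    dr([[-.123,-.04,.005],[.081,-.04,.005],[.081,.04,.005],[-.123,.04,.005]],pp,0,(255,0,255))
    bp=[best.x[0],best.x[1],yw]
    dr([[-.075,-.035,.004],[.075,-.035,.004],[.075,.035,.004],[-.075,.035,.004]],bp,z,(0,255,255))
    for x in(-.058,.058):
        for y in(-.025,.025): dr(sq(.00475,x,y,.017),pp,0,(255,0,255)); dr(sq(.006,x,y,.004),bp,z,(0,255,255))
    save(o,sys.argv[5])
E
python3 hov.py .5428 -.097 1.2 .005 ov1
```

```text
tcp [543.9 -97.4  69. ] yaw 1.17 board [539.5 -96.5] 25.745098039215684 board-tcp [-4.4  0.9] F [-0.9 -0.  -1.7]
```

View pics/ov1.png

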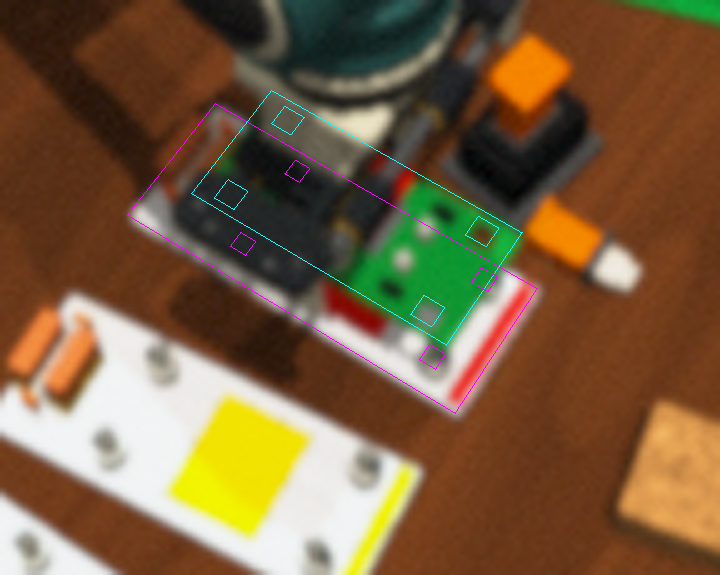

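The overlay matches both outlines: plate magenta, board cyan. The board must go about 3 mm in +x. I shift it, then lower to just above the rest height.

Call:
{"name": "arm_command", "arguments": {
  "deltas": [
    {"delta_pos":[-0.003,0,0],"delta_rot":[0,0,0],"jaw":0.02},
    {"delta_pos":[-0.003,0,0.005],"delta_rot":[0,0,0],"jaw":0.02},
    {"delta_pos":[-0.003,0,0.01],"delta_rot":[0,0,0],"jaw":0.02},
    {"delta_pos":[-0.003,0,0.015],"delta_rot":[0,0,0],"jaw":0.02},
    {"delta_pos":[-0.003,0,0.02],"delta_rot":[0,0,0],"jaw":0.02},
    {"delta_pos":[-0.003,0,0.024],"delta_rot":[0,0,0],"jaw":0.02},
    {"delta_pos":[-0.003,0,0.027],"delta_rot":[0,0,0],"jaw":0.02},
    {"delta_pos":[-0.003,0,0.027],"delta_rot":[0,0,0],"jaw":0.02}
  ],
  "squeeze": 60
}}

```text
clock: 8.35
ee_pos: [0.5463, -0.0972, 0.0405]
ee_rot: [-0.0, -0.01, 1.0, 0.0]
wrist_force: [-0.3, -0.2, -1.6]
gripper_width: 0.039
grip_force: 60.0
```

```bash
python3 hov.py .5428 -.097 1.2 .005;python3 hov.py .5428 -.097 1.2 .005
```

```text
tcp [546.3 -97.2  40.5] yaw 1.16 board [541.  -97.2] 22.168627450980395 board-tcp [-5.3 -0. ] F [-0.3 -0.2 -1.6]
tcp [546.5 -97.2  40.9] yaw 1.16 board [541. -97.] 21.643137254901962 board-tcp [-5.4  0.3] F [ 0.9  0.5 -1.4]
```

No force at board height 35 mm, so the posts are in the holes. I press down.

Call:
{"name": "arm_command", "arguments": {
  "deltas": [
    {"delta_pos":[-0.0005,0,0.004],"delta_rot":[0,0,0],"jaw":0.02},
    {"delta_pos":[-0.0005,0,0.007],"delta_rot":[0,0,0],"jaw":0.02},
    {"delta_pos":[-0.0005,0,0.01],"delta_rot":[0,0,0],"jaw":0.02},
    {"delta_pos":[-0.0005,0,0.012],"delta_rot":[0,0,0],"jaw":0.02}
  ]
}}

```text
clock: 8.85
ee_pos: [0.548, -0.0973, 0.0302]
ee_rot: [0.001, -0.01, 1.0, -0.0]
wrist_force: [0.1, 1.6, 14.0]
gripper_width: 0.0385
grip_force: 60.0
```

```bash
python3 hov.py .5428 -.097 1.2 .005;python3 hov.py .5428 -.097 1.2 .005
```

```text
tcp [548.  -97.3  30.2] yaw 1.17 board [542.5 -97. ] 18.384313725490195 board-tcp [-5.5  0.3] F [ 0.1  1.6 14. ]
tcp [548.  -97.3  30. ] yaw 1.17 board [542.4 -97.4] 18.450980392156865 board-tcp [-5.5 -0.1] F [0.7 1.4 8. ]
```

Call:
{"name": "arm_command", "arguments": {
  "deltas": [
    {"delta_pos":[0,0,0.003],"delta_rot":[0,0,0],"jaw":0.02},
    {"delta_pos":[0,0,0.005],"delta_rot":[0,0,0],"jaw":0.02},
    {"delta_pos":[0,0,0.007],"delta_rot":[0,0,0],"jaw":0.02},
    {"delta_pos":[0,0,0.008],"delta_rot":[0,0,0],"jaw":0.02},
    {"delta_pos":[0,0,0.009],"delta_rot":[0,0,0],"jaw":0.02},
    {"delta_pos":[0,0,0.009],"delta_rot":[0,0,0],"jaw":0.02}
  ]
}}

```text
clock: 9.55
ee_pos: [0.5472, -0.0972, 0.0217]
ee_rot: [0.0, -0.01, 1.0, -0.0]
wrist_force: [-14.6, 3.6, 23.9]
gripper_width: 0.0386
grip_force: 60.0
```

```bash
python3 hov.py .5428 -.097 1.2 .005;python3 hov.py .5428 -.097 1.2 .005
```

```text
tcp [547.2 -97.2  21.7] yaw 1.16 board [541.6 -97. ] 27.384313725490195 board-tcp [-5.5  0.2] F [-14.6   3.6  23.9]
tcp [547.2 -97.2  21.8] yaw 1.17 board [541.7 -96.6] 27.247058823529414 board-tcp [-5.5  0.7] F [-13.9   3.1  24.6]
```

Call:
{"name": "arm_command", "arguments": {
  "deltas": [
    {"delta_pos":[0.0005,0,0],"delta_rot":[0,0,0],"jaw":0.02},
    {"delta_pos":[0.001,0,0.001],"delta_rot":[0,0,0],"jaw":0.02},
    {"delta_pos":[0.001,0,0.0025],"delta_rot":[0,0,0],"jaw":0.02},
    {"delta_pos":[0.001,0,0.0025],"delta_rot":[0,0,0],"jaw":0.02}
  ]
}}

```text
clock: 10.05
ee_pos: [0.5474, -0.0973, 0.0216]
ee_rot: [0.002, -0.01, 1.0, -0.0]
wrist_force: [-19.5, 5.8, 45.5]
gripper_width: 0.0387
grip_force: 60.0
```

```bash
python3 hov.py .5428 -.097 1.2 .005
```

```text
tcp [547.4 -97.3  21.6] yaw 1.17 board [541.8 -96.8] 27.945098039215686 board-tcp [-5.5  0.5] F [-19.5   5.8  45.5]
```

It has bottomed out at TCP 21.6 mm, i.e. board at 17 mm. I release, raise and check.

Call:
{"name": "arm_command", "arguments": {
  "deltas": [
    {"delta_pos":[0,0,-0.003],"delta_rot":[0,0,0],"jaw":0.08},
    {"delta_pos":[0,0,-0.003],"delta_rot":[0,0,0],"jaw":0.08},
    {"delta_pos":[0,0,-0.003],"delta_rot":[0,0,0],"jaw":0.08},
    {"delta_pos":[0,0,-0.003],"delta_rot":[0,0,0],"jaw":0.08},
    {"delta_pos":[0,0,-0.03],"delta_rot":[0,0,0],"jaw":0.08},
    {"delta_pos":[0,0,-0.07],"delta_rot":[0,0,0],"jaw":0.08},
    {"delta_pos":[0,0,-0.11],"delta_rot":[0,0,0],"jaw":0.08},
    {"delta_pos":[0.04,0.05,-0.15],"delta_rot":[0,0,0],"jaw":0.08},
    {"delta_pos":[0.04,0.1,-0.18],"delta_rot":[0,0,0],"jaw":0.08},
    {"delta_pos":[0.04,0.15,-0.18],"delta_rot":[0,0,0],"jaw":0.093}
  ]
}}

```text
clock: 11.1
ee_pos: [0.5051, 0.0255, 0.1941]
ee_rot: [0.002, -0.009, 1.0, -0.0]
wrist_force: [0.6, 0.6, 0.2]
gripper_width: 0.0847
grip_force: 0.0
```

Call:
{"name": "arm_command", "arguments": {
  "deltas": [
    {"delta_pos":[0,0.04,0],"delta_rot":[0,0,0],"jaw":0.093},
    {"delta_pos":[0,0.08,0],"delta_rot":[0,0,0],"jaw":0.093},
    {"delta_pos":[0,0.12,0],"delta_rot":[0,0,0],"jaw":0.093},
    {"delta_pos":[0,0.16,0],"delta_rot":[0,0,0],"jaw":0.093},
    {"delta_pos":[0,0.2,0],"delta_rot":[0,0,0],"jaw":0.093},
    {"delta_pos":[0,0.24,0],"delta_rot":[0,0,0],"jaw":0.093},
    {"delta_pos":[0,0.28,0],"delta_rot":[0,0,0],"jaw":0.093},
    {"delta_pos":[0,0.31,0],"delta_rot":[0,0,0],"jaw":0.093},
    {"delta_pos":[0,0.31,0],"delta_rot":[0,0,0],"jaw":0.093}
  ]
}}

```text
clock: 12.0
ee_pos: [0.4984, 0.3379, 0.1903]
ee_rot: [-0.001, -0.012, 1.0, -0.0]
wrist_force: [0.6, -0.1, -0.5]
gripper_width: 0.0931
grip_force: 0.0
```

```bash
cat > chk.py <<'E'
import sys; from h import *
# chk.py px_top py_top px_scene py_scene x y yaw : triangulate board height by fitting both views at several z
ut,vt,us,vs,x,y,w=map(float,sys.argv[1:8])
a=grab_frame("top"); b=grab_frame("scene")
A=hullimg(comp(msk(a,"green"),(ut,vt))); B=hullimg(comp(msk(b,"green"),(us,vs)))
for z in (map(float,sys.argv[8:]) if len(sys.argv)>8 else(0.,.017,.024,.03)):
    r,c=fit([(a,A)],[BOARD],[x,y,np.radians(w)],z); r2,c2=fit([(b,B)],[BOARD],[x,y,np.radians(w)],z)
    print(z,"top",np.round(r[:2]*1e3,1),round(np.degrees(r[2]),1),"cost",round(c,1),"scene",np.round(r2[:2]*1e3,1),round(np.degrees(r2[2]),1),round(c2,1),A.sum(),B.sum())
E
python3 chk.py 328 160 250 262 .544 -.097 1.2
python3 chk.py 225 165 310 205 .613 .173 16.7 0
python3 - <<'E'
from h import *
a=grab_frame("top"); b=grab_frame("scene")
s=np.hstack([cv2.resize(b["img"][190:310,180:310],(390,360),interpolation=2),cv2.resize(a["img"][100:230,225:355],(390,390),interpolation=2)[:360]])
save(s,"after1"); print(observe()["clock"])
E
```

```text
0.0 top [550.2 -98.9] 1.5 cost 69.8 scene [539.4 -90.9] 1.5 49.3 1522.0 1475.0
0.017 top [547.  -96.5] 1.3 cost 48.9 scene [544. -97.] 1.2 61.7 1522.0 1475.0
0.024 top [545.6 -95.4] 1.1 cost 45.7 scene [545.5 -99.7] 1.6 71.8 1522.0 1475.0
0.03 top [544.1 -94.5] 1.2 cost 50.1 scene [ 547.2 -102. ] 1.6 82.4 1522.0 1475.0
0.0 top [615.2 174.5] 16.8 cost 73.1 scene [611.9 173. ] 16.7 54.7 1457.0 1191.0
12.3
```

View pics/after1.png

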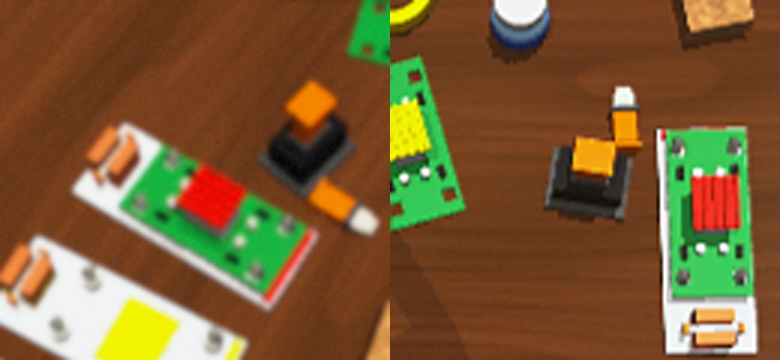

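The board sits home with all four posts through (right crop 678,147 / 735,147 / 684,275 / 738,272), and the triangulated height is about 17 mm. The little look-alike gauge has toppled by itself beside the stand. Now the yellow board.

```bash
python3 go.py .6136 .1736 .1 16.7
```

```text
pos [-0.1112, -0.1627, 0.0917] rot [-0.0, 0.0, -15.6] now [0.4993 0.3341 0.1917] q6 -1.04 t 12.3 F [-0.4 -0.1  0.8] w 0.093 g 0.0
```

Call:
{"name": "arm_command", "arguments": {
  "deltas": [
    {"delta_pos":[-0.03,-0.04,0],"delta_rot":[0,0,-4],"jaw":0.093},
    {"delta_pos":[-0.06,-0.08,0.01],"delta_rot":[0,0,-8],"jaw":0.093},
    {"delta_pos":[-0.09,-0.12,0.03],"delta_rot":[0,0,-12],"jaw":0.093},
    {"delta_pos":[-0.111,-0.163,0.06],"delta_rot":[0,0,-15.6],"jaw":0.093},
    {"delta_pos":[-0.111,-0.163,0.09],"delta_rot":[0,0,-15.6],"jaw":0.093},
    {"delta_pos":[-0.111,-0.163,0.09],"delta_rot":[0,0,-15.6],"jaw":0.093},
    {"delta_pos":[-0.111,-0.163,0.09],"delta_rot":[0,0,-15.6],"jaw":0.093}
  ]
}}

```text
clock: 13.0
ee_pos: [0.6131, 0.1741, 0.1024]
ee_rot: [-0.0, -0.145, 0.989, 0.0]
wrist_force: [0.6, 0.0, 0.7]
gripper_width: 0.093
grip_force: 0.0
```

```bash
python3 go.py .6136 .1736 .0055 16.7; python3 - <<'E'
from h import *
b=grab_frame("scene"); M=comp(msk(b,"yellow"),(326,197)); print(M.sum(),np.argwhere(M).mean(0)[::-1], proj(b,[.6121,.1728,.043]))
E
```

```text
pos [-0.0004, -0.0006, 0.0969] rot [0.0, -0.0, -0.0] now [0.6131 0.1741 0.1024] q6 -1.63 t 13.0 F [0.6 0.  0.7] w 0.093 g 0.0
76 [329.51315789 198.98684211] [[325.75979676 196.06739925]]
```

Call:
{"name": "arm_command", "arguments": {
  "deltas": [
    {"delta_pos":[0,0,0.04],"delta_rot":[0,0,0],"jaw":0.093},
    {"delta_pos":[0,0,0.075],"delta_rot":[0,0,0],"jaw":0.093},
    {"delta_pos":[0,0,0.093],"delta_rot":[0,0,0],"jaw":0.093},
    {"delta_pos":[0,0,0.0965],"delta_rot":[0,0,0],"jaw":0.06},
    {"delta_pos":[0,0,0.0965],"delta_rot":[0,0,0],"jaw":0.02},
    {"delta_pos":[0,0,0.0965],"delta_rot":[0,0,0],"jaw":0.02},
    {"delta_pos":[0,0,0.0965],"delta_rot":[0,0,0],"jaw":0.02},
    {"delta_pos":[0,0,0.0965],"delta_rot":[0,0,0],"jaw":0.02},
    {"delta_pos":[0,0,0.0965],"delta_rot":[0,0,0],"jaw":0.02},
    {"delta_pos":[0,0,0.0965],"delta_rot":[0,0,0],"jaw":0.02}
  ],
  "squeeze": 50
}}

```text
clock: 14.05
ee_pos: [0.6135, 0.1743, 0.0054]
ee_rot: [0.0, -0.146, 0.989, 0.0]
wrist_force: [-0.4, -0.3, 0.0]
gripper_width: 0.0417
grip_force: 0.1
```

Call:
{"name": "arm_command", "arguments": {
  "deltas": [
    {"delta_pos":[0,0,0],"delta_rot":[0,0,0],"jaw":0.02},
    {"delta_pos":[0,0,0],"delta_rot":[0,0,0],"jaw":0.02},
    {"delta_pos":[0,0,0],"delta_rot":[0,0,0],"jaw":0.02},
    {"delta_pos":[0,0,0],"delta_rot":[0,0,0],"jaw":0.02},
    {"delta_pos":[0,0,0],"delta_rot":[0,0,0],"jaw":0.02},
    {"delta_pos":[0,0,0],"delta_rot":[0,0,0],"jaw":0.02}
  ]
}}

```text
clock: 14.65
ee_pos: [0.6134, 0.1743, 0.0054]
ee_rot: [0.0, -0.146, 0.989, -0.0]
wrist_force: [-1.0, -2.2, 5.7]
gripper_width: 0.0387
grip_force: 50.0
```

```bash
python3 go.py .5512 -.217 .2 6.2
```

```text
pos [0.1724, -0.3567, -0.1947] rot [-0.0, 0.0, 10.6] now [0.6134 0.1743 0.0054] q6 -1.63 t 14.7 F [-1.  -2.2  5.7] w 0.0387 g 50.0
```

Call:
{"name": "arm_command", "arguments": {
  "deltas": [
    {"delta_pos":[0,0,-0.01],"delta_rot":[0,0,0],"jaw":0.02},
    {"delta_pos":[0,0,-0.04],"delta_rot":[0,0,0],"jaw":0.02},
    {"delta_pos":[0,0,-0.085],"delta_rot":[0,0,0],"jaw":0.02},
    {"delta_pos":[0,0,-0.13],"delta_rot":[0,0,0],"jaw":0.02},
    {"delta_pos":[0,0,-0.17],"delta_rot":[0,0,0],"jaw":0.02},
    {"delta_pos":[0,0,-0.195],"delta_rot":[0,0,0],"jaw":0.02},
    {"delta_pos":[0.017,-0.036,-0.195],"delta_rot":[0,0,1],"jaw":0.02},
    {"delta_pos":[0.034,-0.071,-0.195],"delta_rot":[0,0,2],"jaw":0.02},
    {"delta_pos":[0.052,-0.107,-0.195],"delta_rot":[0,0,3],"jaw":0.02},
    {"delta_pos":[0.069,-0.143,-0.195],"delta_rot":[0,0,4],"jaw":0.02}
  ]
}}

```text
clock: 15.65
ee_pos: [0.5878, 0.0163, 0.2004]
ee_rot: [-0.0, -0.111, 0.994, 0.0]
wrist_force: [0.2, -0.2, -1.7]
gripper_width: 0.0391
grip_force: 50.0
```

```bash
python3 go.py .5512 -.217 .2 6.2
```

```text
pos [0.0872, -0.2194, 0.0004] rot [0.0, -0.0, 6.6] now [0.5878 0.0163 0.2004] q6 -1.81 t 15.7 F [ 0.2 -0.2 -1.7] w 0.0391 g 50.0
```

Call:
{"name": "arm_command", "arguments": {
  "deltas": [
    {"delta_pos":[0.015,-0.037,0],"delta_rot":[0,0,1],"jaw":0.02},
    {"delta_pos":[0.03,-0.074,0],"delta_rot":[0,0,2],"jaw":0.02},
    {"delta_pos":[0.045,-0.111,0],"delta_rot":[0,0,3.5],"jaw":0.02},
    {"delta_pos":[0.06,-0.148,0],"delta_rot":[0,0,4.5],"jaw":0.02},
    {"delta_pos":[0.075,-0.185,0],"delta_rot":[0,0,5.5],"jaw":0.02},
    {"delta_pos":[0.088,-0.22,0.02],"delta_rot":[0,0,6.6],"jaw":0.02},
    {"delta_pos":[0.088,-0.22,0.06],"delta_rot":[0,0,6.6],"jaw":0.02},
    {"delta_pos":[0.088,-0.22,0.1],"delta_rot":[0,0,6.6],"jaw":0.02},
    {"delta_pos":[0.088,-0.22,0.132],"delta_rot":[0,0,6.6],"jaw":0.02},
    {"delta_pos":[0.088,-0.22,0.132],"delta_rot":[0,0,6.6],"jaw":0.02}
  ],
  "squeeze": 60
}}

```text
clock: 16.65
ee_pos: [0.5491, -0.2156, 0.0638]
ee_rot: [-0.003, -0.054, 0.999, 0.002]
wrist_force: [-0.1, 0.4, -0.9]
gripper_width: 0.0388
grip_force: 60.0
```

```bash
python3 go.py .5512 -.217 .042 6.2;  python3 hov.py .5493 -.2178 6.2 .0055; python3 hov.py .5493 -.2178 6.2 .0055
```

```text
pos [-0.0021, -0.0017, 0.0218] rot [0.2, -0.3, -0.0] now [ 0.5491 -0.2156  0.0638] q6 -2.1 t 16.6 F [-0.1  0.4 -0.9] w 0.0388 g 60.0
tcp [ 549.1 -215.6   63.8] yaw 6.15 board [ 545.3 -216. ] 31.509803921568633 board-tcp [-3.7 -0.4] F [-0.1  0.4 -0.9]
tcp [ 550.4 -216.1   67. ] yaw 6.16 board [ 546.7 -216.6] 28.937254901960785 board-tcp [-3.7 -0.5] F [ 0.9 -0.2 -1. ]
```

```bash
python3 hov.py .5493 -.2178 6.2 .0055;python3 go.py .5512 -.217 .042 6.2
```

```text
tcp [ 551.4 -216.5   69.1] yaw 6.17 board [ 547.6 -216.8] 27.258823529411764 board-tcp [-3.8 -0.3] F [ 0.4 -0.3 -0.4]
pos [0.0009, -0.0001, 0.0283] rot [-0.1, 0.1, -0.0] now [ 0.5521 -0.2167  0.0703] q6 -2.1 t 16.8 F [ 0.3  0.1 -1.4] w 0.0392 g 60.0
```

Call:
{"name": "arm_command", "arguments": {
  "deltas": [
    {"delta_pos":[0,0,0.005],"delta_rot":[0,0,0],"jaw":0.02},
    {"delta_pos":[0,0,0.01],"delta_rot":[0,0,0],"jaw":0.02},
    {"delta_pos":[0,0,0.015],"delta_rot":[0,0,0],"jaw":0.02},
    {"delta_pos":[0,0,0.02],"delta_rot":[0,0,0],"jaw":0.02},
    {"delta_pos":[0,0,0.025],"delta_rot":[0,0,0],"jaw":0.02},
    {"delta_pos":[0,0,0.028],"delta_rot":[0,0,0],"jaw":0.02},
    {"delta_pos":[0,0,0.028],"delta_rot":[0,0,0],"jaw":0.02},
    {"delta_pos":[0,0,0.028],"delta_rot":[0,0,0],"jaw":0.02}
  ]
}}

```text
clock: 17.6
ee_pos: [0.5513, -0.2165, 0.0401]
ee_rot: [-0.0, -0.054, 0.999, 0.0]
wrist_force: [-0.3, -0.0, -2.1]
gripper_width: 0.0385
grip_force: 60.0
```

```bash
python3 hov.py .5493 -.2178 6.2 .0055;python3 go.py .5512 -.217 .022 6.2
```

```text
tcp [ 551.3 -216.5   40.1] yaw 6.16 board [ 547.5 -216.9] 19.376470588235293 board-tcp [-3.8 -0.4] F [-0.3 -0.  -2.1]
pos [0.0002, -0.0004, 0.0183] rot [-0.0, 0.0, -0.0] now [ 0.5514 -0.2166  0.0403] q6 -2.1 t 17.6 F [-0.6 -0.  -1.9] w 0.0384 g 60.0
```

No contact force at board height 35 mm, so it is aligned. I press.

Call:
{"name": "arm_command", "arguments": {
  "deltas": [
    {"delta_pos":[0,0,0.004],"delta_rot":[0,0,0],"jaw":0.02},
    {"delta_pos":[0,0,0.007],"delta_rot":[0,0,0],"jaw":0.02},
    {"delta_pos":[0,0,0.01],"delta_rot":[0,0,0],"jaw":0.02},
    {"delta_pos":[0,0,0.012],"delta_rot":[0,0,0],"jaw":0.02},
    {"delta_pos":[0,0,0.014],"delta_rot":[0,0,0],"jaw":0.02},
    {"delta_pos":[0,0,0.016],"delta_rot":[0,0,0],"jaw":0.02},
    {"delta_pos":[0,0,0.018],"delta_rot":[0,0,0],"jaw":0.02},
    {"delta_pos":[0,0,0.02],"delta_rot":[0,0,0],"jaw":0.02},
    {"delta_pos":[0,0,0.0205],"delta_rot":[0,0,0],"jaw":0.02}
  ]
}}

```text
clock: 18.55
ee_pos: [0.5526, -0.2168, 0.0221]
ee_rot: [0.001, -0.054, 0.999, -0.001]
wrist_force: [-6.4, 5.2, 28.5]
gripper_width: 0.0389
grip_force: 60.0
```

```bash
python3 hov.py .5493 -.2178 6.2 .0055;python3 go.py .5512 -.217 .022 6.2
```

```text
tcp [ 552.6 -216.8   22.1] yaw 6.17 board [ 548.3 -216.9] 35.83529411764706 board-tcp [-4.3 -0.1] F [-6.4  5.2 28.5]
pos [0.0014, -0.0, 0.0001] rot [-0.1, 0.2, -0.0] now [ 0.5525 -0.2168  0.0221] q6 -2.1 t 18.6 F [-4.9  4.9 23.4] w 0.0387 g 60.0
```

Call:
{"name": "arm_command", "arguments": {
  "deltas": [
    {"delta_pos":[0.0005,0,0.001],"delta_rot":[0,0,0],"jaw":0.02},
    {"delta_pos":[0.0005,0,0.0025],"delta_rot":[0,0,0],"jaw":0.02},
    {"delta_pos":[0.0005,0,0.003],"delta_rot":[0,0,0],"jaw":0.02},
    {"delta_pos":[0.0005,0,0.003],"delta_rot":[0,0,0],"jaw":0.02}
  ]
}}

```text
clock: 19.0
ee_pos: [0.5528, -0.2169, 0.0219]
ee_rot: [0.002, -0.054, 0.999, -0.001]
wrist_force: [-16.3, 10.4, 52.1]
gripper_width: 0.039
grip_force: 60.0
```

```bash
python3 go.py .5512 -.217 .022 6.2
```

```text
pos [0.0016, 0.0001, -0.0001] rot [-0.1, 0.3, -0.0] now [ 0.5528 -0.2169  0.0219] q6 -2.1 t 19.0 F [-16.3  10.4  52.1] w 0.039 g 60.0
```

It is bottomed out. I release, shut the fingers and press both ends to make sure.

Call:
{"name": "arm_command", "arguments": {
  "deltas": [
    {"delta_pos":[0.001,0,-0.003],"delta_rot":[0,0,0],"jaw":0.07},
    {"delta_pos":[0.001,0,-0.003],"delta_rot":[0,0,0],"jaw":0.07},
    {"delta_pos":[0.001,0,-0.003],"delta_rot":[0,0,0],"jaw":0.07},
    {"delta_pos":[0.001,0,-0.003],"delta_rot":[0,0,0],"jaw":0.07},
    {"delta_pos":[0.001,0,-0.03],"delta_rot":[0,0,0],"jaw":0.07},
    {"delta_pos":[0.001,0,-0.065],"delta_rot":[0,0,0],"jaw":0.0},
    {"delta_pos":[-0.02,0,-0.065],"delta_rot":[0,0,0],"jaw":0.0},
    {"delta_pos":[-0.049,0,-0.065],"delta_rot":[0,0,0],"jaw":0.0},
    {"delta_pos":[-0.049,0,-0.065],"delta_rot":[0,0,0],"jaw":0.0},
    {"delta_pos":[-0.049,0,-0.065],"delta_rot":[0,0,0],"jaw":0.0}
  ]
}}

```text
clock: 20.0
ee_pos: [0.5992, -0.2111, 0.0806]
ee_rot: [-0.001, -0.054, 0.999, 0.0]
wrist_force: [-0.8, 0.4, 0.5]
gripper_width: 0.0349
grip_force: 0.0
```

Call:
{"name": "arm_command", "arguments": {
  "deltas": [
    {"delta_pos":[0,0,0],"delta_rot":[0,0,0],"jaw":0.0},
    {"delta_pos":[0,0,0.01],"delta_rot":[0,0,0],"jaw":0.0},
    {"delta_pos":[0,0,0.03],"delta_rot":[0,0,0],"jaw":0.0},
    {"delta_pos":[0,0,0.05],"delta_rot":[0,0,0],"jaw":0.0},
    {"delta_pos":[0,0,0.058],"delta_rot":[0,0,0],"jaw":0.0},
    {"delta_pos":[0,0,0.062],"delta_rot":[0,0,0],"jaw":0.0},
    {"delta_pos":[0,0,0.065],"delta_rot":[0,0,0],"jaw":0.0},
    {"delta_pos":[0,0,0.065],"delta_rot":[0,0,0],"jaw":0.0}
  ]
}}

```text
clock: 20.8
ee_pos: [0.5988, -0.2114, 0.0209]
ee_rot: [-0.001, -0.054, 0.999, 0.0]
wrist_force: [-29.9, 9.0, 48.2]
gripper_width: 0.0005
grip_force: 23.9
```

```bash
python3 go.py .5012 -.2225 .07 6.2
```

```text
pos [0.0983, -0.0006, -0.049] rot [0.0, -0.1, -0.0] now [ 0.5988 -0.2114  0.0209] q6 -2.06 t 20.8 F [-29.9   9.   48.2] w 0.0005 g 23.9
```

Call:
{"name": "arm_command", "arguments": {
  "deltas": [
    {"delta_pos":[0,0,-0.03],"delta_rot":[0,0,0],"jaw":0.0},
    {"delta_pos":[0,0,-0.068],"delta_rot":[0,0,0],"jaw":0.0},
    {"delta_pos":[0.03,0,-0.068],"delta_rot":[0,0,0],"jaw":0.0},
    {"delta_pos":[0.07,0,-0.068],"delta_rot":[0,0,0],"jaw":0.0},
    {"delta_pos":[0.098,0,-0.068],"delta_rot":[0,0,0],"jaw":0.0},
    {"delta_pos":[0.098,0,-0.068],"delta_rot":[0,0,0],"jaw":0.0},
    {"delta_pos":[0.098,0,-0.035],"delta_rot":[0,0,0],"jaw":0.0},
    {"delta_pos":[0.098,0,-0.012],"delta_rot":[0,0,0],"jaw":0.0},
    {"delta_pos":[0.098,0,-0.004],"delta_rot":[0,0,0],"jaw":0.0},
    {"delta_pos":[0.098,0,0.0],"delta_rot":[0,0,0],"jaw":0.0}
  ]
}}

```text
clock: 21.8
ee_pos: [0.5019, -0.2216, 0.0205]
ee_rot: [-0.001, -0.054, 0.999, 0.001]
wrist_force: [-47.8, 22.5, 92.4]
gripper_width: 0.0008
grip_force: 46.0
```

```bash
python3 go.py .5953 -.096 .09 1.2
```

```text
pos [-0.1062, 0.1149, -0.0696] rot [0.1, -0.1, 5.0] now [ 0.5019 -0.2216  0.0205] q6 -2.14 t 21.8 F [-47.8  22.5  92.4] w 0.0008 g 46.0
```

Both ends are home. That press peaked at 92 N, so I press the red board's ends more gently.

Call:
{"name": "arm_command", "arguments": {
  "deltas": [
    {"delta_pos":[0,0,-0.02],"delta_rot":[0,0,0],"jaw":0.0},
    {"delta_pos":[0,0,-0.06],"delta_rot":[0,0,0],"jaw":0.0},
    {"delta_pos":[-0.02,0.02,-0.075],"delta_rot":[0,0,1],"jaw":0.0},
    {"delta_pos":[-0.05,0.05,-0.075],"delta_rot":[0,0,2.5],"jaw":0.0},
    {"delta_pos":[-0.08,0.08,-0.075],"delta_rot":[0,0,4],"jaw":0.0},
    {"delta_pos":[-0.106,0.115,-0.075],"delta_rot":[0,0,5],"jaw":0.0},
    {"delta_pos":[-0.106,0.115,-0.075],"delta_rot":[0,0,5],"jaw":0.0},
    {"delta_pos":[-0.106,0.115,-0.075],"delta_rot":[0,0,5],"jaw":0.0},
    {"delta_pos":[-0.106,0.115,-0.075],"delta_rot":[0,0,5],"jaw":0.0}
  ]
}}

```text
clock: 22.7
ee_pos: [0.595, -0.0967, 0.0918]
ee_rot: [0.0, -0.01, 1.0, -0.0]
wrist_force: [-0.3, -0.9, -0.3]
gripper_width: 0.0009
grip_force: 0.0
```

```bash
python3 go.py .5953 -.096 .0205 1.2
```

```text
pos [-0.0003, 0.0007, 0.0713] rot [-0.0, 0.0, -0.0] now [ 0.595  -0.0967  0.0918] q6 -1.79 t 22.7 F [-0.3 -0.9 -0.3] w 0.0009 g 0.0
```

Call:
{"name": "arm_command", "arguments": {
  "deltas": [
    {"delta_pos":[0,0,0.035],"delta_rot":[0,0,0],"jaw":0.0},
    {"delta_pos":[0,0,0.06],"delta_rot":[0,0,0],"jaw":0.0},
    {"delta_pos":[0,0,0.068],"delta_rot":[0,0,0],"jaw":0.0},
    {"delta_pos":[0,0,0.071],"delta_rot":[0,0,0],"jaw":0.0},
    {"delta_pos":[0,0,0.0725],"delta_rot":[0,0,0],"jaw":0.0},
    {"delta_pos":[0,0,0.0725],"delta_rot":[0,0,0],"jaw":0.0}
  ]
}}

```text
clock: 23.3
ee_pos: [0.5951, -0.097, 0.0212]
ee_rot: [0.0, -0.01, 1.0, -0.0]
wrist_force: [-7.0, 0.4, 8.9]
gripper_width: 0.0004
grip_force: 4.7
```

Call:
{"name": "arm_command", "arguments": {
  "deltas": [
    {"delta_pos":[0,0,-0.03],"delta_rot":[0,0,0],"jaw":0.0},
    {"delta_pos":[0,0,-0.07],"delta_rot":[0,0,0],"jaw":0.0},
    {"delta_pos":[0.03,0,-0.07],"delta_rot":[0,0,0],"jaw":0.0},
    {"delta_pos":[0.07,0,-0.07],"delta_rot":[0,0,0],"jaw":0.0},
    {"delta_pos":[0.099,0.001,-0.07],"delta_rot":[0,0,0],"jaw":0.0},
    {"delta_pos":[0.099,0.001,-0.07],"delta_rot":[0,0,0],"jaw":0.0},
    {"delta_pos":[0.099,0.001,-0.035],"delta_rot":[0,0,0],"jaw":0.0},
    {"delta_pos":[0.099,0.001,-0.01],"delta_rot":[0,0,0],"jaw":0.0},
    {"delta_pos":[0.099,0.001,-0.003],"delta_rot":[0,0,0],"jaw":0.0},
    {"delta_pos":[0.099,0.001,-0.001],"delta_rot":[0,0,0],"jaw":0.0}
  ]
}}

```text
clock: 24.3
ee_pos: [0.4963, -0.0975, 0.0211]
ee_rot: [-0.0, -0.01, 1.0, 0.0]
wrist_force: [-12.4, 1.8, 18.6]
gripper_width: 0.0006
grip_force: 9.6
```

```bash
python3 go.py .5 -.097 .15 -88.8
```

```text
pos [-0.0036, 0.0005, -0.1289] rot [-0.0, -0.0, 89.9] now [ 0.4963 -0.0975  0.0211] q6 -1.83 t 24.3 F [-12.4   1.8  18.6] w 0.0006 g 9.6
```

Contact at 21.1 mm at both ends, so the red board is home too. Next the gauge: I move aside, turning the tool by 90°.

Call:
{"name": "arm_command", "arguments": {
  "deltas": [
    {"delta_pos":[0,0,-0.04],"delta_rot":[0,0,0],"jaw":0.03},
    {"delta_pos":[0,0,-0.085],"delta_rot":[0,0,8],"jaw":0.06},
    {"delta_pos":[0,0,-0.13],"delta_rot":[0,0,16],"jaw":0.06},
    {"delta_pos":[0.01,0.04,-0.17],"delta_rot":[0,0,24],"jaw":0.06},
    {"delta_pos":[0.02,0.085,-0.18],"delta_rot":[0,0,32],"jaw":0.06},
    {"delta_pos":[0.03,0.13,-0.18],"delta_rot":[0,0,40],"jaw":0.06},
    {"delta_pos":[0.04,0.175,-0.18],"delta_rot":[0,0,48],"jaw":0.06},
    {"delta_pos":[0.04,0.22,-0.18],"delta_rot":[0,0,56],"jaw":0.06},
    {"delta_pos":[0.04,0.26,-0.18],"delta_rot":[0,0,64],"jaw":0.06},
    {"delta_pos":[0.04,0.3,-0.18],"delta_rot":[0,0,72],"jaw":0.06}
  ]
}}

```text
clock: 25.3
ee_pos: [0.4506, 0.1979, 0.2022]
ee_rot: [0.001, 0.559, 0.829, 0.001]
wrist_force: [1.5, 0.1, 1.0]
gripper_width: 0.0601
grip_force: 0.0
```

```bash
python3 - <<'E'
from h import *
a=grab_frame("top"); b=grab_frame("scene")
for f,n,c in((a,"top",(293,153)),(b,"scene",(284,224))):
    h=hsv(f); H,s,v=h[...,0],h[...,1],h[...,2]; x,y=c
    for k in range(y-4,y+6,3): print(n,k,[tuple(h[k,i]) for i in range(x-8,x+10,3)])
s=np.hstack([cv2.resize(a["img"][135:215,280:380],(400,320),interpolation=2),cv2.resize(b["img"][200:290,195:307],(400,320),interpolation=2)])
save(s,"g1",1)
E
```

```text
top 149 [(np.int64(6), np.int64(79), np.int64(61)), (np.int64(20), np.int64(247), np.int64(244)), (np.int64(20), np.int64(236), np.int64(242)), (np.int64(20), np.int64(244), np.int64(242)), (np.int64(20), np.int64(246), np.int64(243)), (np.int64(15), np.int64(241), np.int64(144))]
top 152 [(np.int64(115), np.int64(85), np.int64(36)), (np.int64(20), np.int64(243), np.int64(243)), (np.int64(20), np.int64(241), np.int64(242)), (np.int64(20), np.int64(234), np.int64(243)), (np.int64(20), np.int64(243), np.int64(242)), (np.int64(10), np.int64(143), np.int64(84))]
top 155 [(np.int64(10), np.int64(220), np.int64(125)), (np.int64(20), np.int64(238), np.int64(248)), (np.int64(20), np.int64(233), np.int64(245)), (np.int64(20), np.int64(239), np.int64(243)), (np.int64(20), np.int64(240), np.int64(244)), (np.int64(10), np.int64(21), np.int64(36))]
top 158 [(np.int64(30), np.int64(11), np.int64(46)), (np.int64(11), np.int64(243), np.int64(84)), (np.int64(10), np.int64(238), np.int64(88)), (np.int64(10), np.int64(252), np.int64(88)), (np.int64(12), np.int64(236), np.int64(163)), (np.int64(15), np.
[... 471 characters left out ...]
(16), np.int64(255), np.int64(245)), (np.int64(16), np.int64(255), np.int64(245)), (np.int64(14), np.int64(255), np.int64(204))]
scene 226 [(np.int64(14), np.int64(255), np.int64(206)), (np.int64(16), np.int64(255), np.int64(244)), (np.int64(16), np.int64(255), np.int64(246)), (np.int64(16), np.int64(255), np.int64(245)), (np.int64(14), np.int64(255), np.int64(232)), (np.int64(11), np.int64(212), np.int64(124))]
scene 229 [(np.int64(11), np.int64(201), np.int64(95)), (np.int64(14), np.int64(255), np.int64(175)), (np.int64(16), np.int64(255), np.int64(243)), (np.int64(14), np.int64(255), np.int64(230)), (np.int64(10), np.int64(232), np.int64(110)), (np.int64(11), np.int64(110), np.int64(44))]
```

View pics/g1.png

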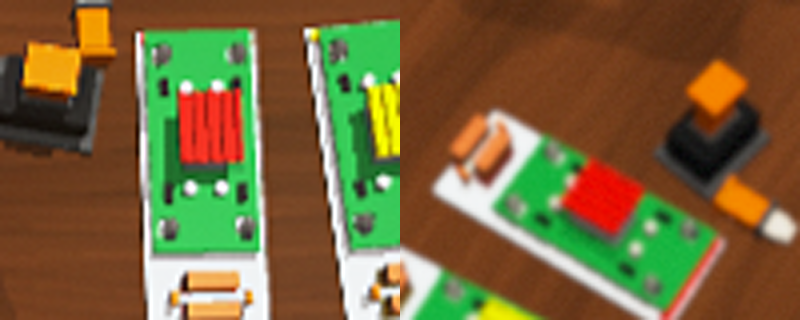

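The picture shows both boards fully seated with posts through, and the gauge cap at (51,68) left / (716,88) right, turned slightly clockwise. I fit the cap's top face and the stand foot.

```bash
cat > gf.py <<'E'
from h import *
import sys
a=grab_frame("top"); b=grab_frame("scene")
def cap(f,c,vm):
    h=hsv(f); m=(h[...,0]>=12)&(h[...,0]<23)&(h[...,1]>200)&(h[...,2]>vm); 
    g=np.zeros(m.shape,bool); g[c[1]-11:c[1]+12,c[0]-12:c[0]+13]=1
    return hullimg(comp(m&g,c))
TOP=[box(-14,14,-17,17,51.9,52)]
A=cap(a,(292,152),190); B=cap(b,(284,224),200)
for n,v in(("top",[(a,A)]),("scene",[(b,B)]),("both",[(a,A),(b,B)])):
    r,c=fit(v,TOP,[.574,.009,-.1],.04); print(n,np.round(r[:2]*1e3,1),round(np.degrees(r[2]),1),round(c,1),[m.sum() for _,m in v])
# stand: dark pixels
ST=[box(-28,28,-36,36,0,4),box(-20,20,-30,30,0,40),box(-12,12,-17,17,40,46),*[p+[0,0,.04] for p in CAP]]
def dark(f,c,capm):
    h=hsv(f); m=(h[...,2]<75)&(h[...,1]<110); m=m|(capm>0)
    g=np.zeros(m.shape,bool); g[c[1]-25:c[1]+28,c[0]-25:c[0]+28]=1
    m=comp(m&g,c); return cv2.morphologyEx(m.astype(np.uint8),cv2.MORPH_CLOSE,np.ones((7,7))).astype(float)
for n,f,c,cm in(("top",a,(292,158),A),("scene",b,(284,235),B)):
    m=dark(f,c,cm); r,k=fit([(f,m)],ST,[.574,.009,-.1],0); print("stand",n,np.round(r[:2]*1e3,1),round(np.degrees(r[2]),1),round(k,1),m.sum())
E
python3 gf.py; python3 go.py .5735 .009 .16 -95
```

```text
top [579.1   6.8] 2.0 101.9 [np.float64(252.0)]
scene [575.3   6.4] -10.5 13.8 [np.float64(138.0)]
both [576.2   6.7] -13.0 120.7 [np.float64(252.0), np.float64(138.0)]
stand top [578.8   7.6] -4.7 198.1 682.0
stand scene [573.1   7.3] -2.0 99.2 610.0
pos [-0.2205, 0.0412, 0.0414] rot [0.0, 0.0, 27.6] now [0.4507 0.1968 0.2013] q6 -0.03 t 25.5 F [-0.1 -0.5 -0.4] w 0.0599 g 0.0
```

```bash
cat > g2.py <<'E'
from h import *
a=grab_frame("top"); b=grab_frame("scene")
TOP=[box(-14,14,-17,17,51.9,52)]
for vm in(150,200):
    h=hsv(a); m=(h[...,0]>=12)&(h[...,0]<23)&(h[...,1]>200)&(h[...,2]>vm)
    g=np.zeros(m.shape,bool); g[140:165,280:299]=1; m&=g; m[:148,298:]=0
    A=hullimg(m)
    h=hsv(b); m=(h[...,0]>=12)&(h[...,0]<23)&(h[...,1]>200)&(h[...,2]>vm)
    g=np.zeros(m.shape,bool); g[212:236,272:297]=1
    B=hullimg(comp(m&g,(284,224)))
    for n,v in(("top",[(a,A)]),("scene",[(b,B)])):
        r,c=fit(v,TOP,[.574,.009,-.1],.04); print(vm,n,np.round(r[:2]*1e3,1),round(np.degrees(r[2]),1),round(c,1),[(x.sum()) for _,x in v], cv2.minAreaRect(np.argwhere(v[0][1]>0)[:,::-1].astype(np.float32)))
# straight edges of stand foot: bottom edge in top image
h=hsv(a); d=(h[...,2]<75)&(h[...,1]<110)
g=np.zeros(d.shape,bool); g[140:180,275:310]=1; d&=g
bot=[(c,np.argwhere(d[:,c]).max()) for c in range(279,303) if d[:,c].any()]; print(bot)
E
python3 g2.py
```

```text
150 top [576.7  10. ] -10.7 25.9 [np.float64(158.0)] ((292.0, 151.5), (13.0, 12.0), 90.0)
150 scene [576.5   5.6] -4.6 40.6 [np.float64(175.0)] ((283.2500305175781, 224.25003051757812), (12.020814895629883, 14.142135620117188), 45.0)
200 top [577.5   9.8] -7.4 18.3 [np.float64(140.0)] ((292.0, 151.5), (11.0, 12.0), 90.0)
200 scene [575.3   6.4] -10.5 13.8 [np.float64(138.0)] ((283.2500305175781, 224.25003051757812), (10.60660171508789, 12.727922439575195), 45.0)
[(279, np.int64(169)), (280, np.int64(169)), (281, np.int64(169)), (282, np.int64(169)), (283, np.int64(169)), (284, np.int64(170)), (285, np.int64(170)), (286, np.int64(170)), (287, np.int64(170)), (288, np.int64(170)), (289, np.int64(170)), (290, np.int64(171)), (291, np.int64(171)), (292, np.int64(171)), (293, np.int64(171)), (294, np.int64(171)), (295, np.int64(171)), (296, np.int64(172)), (297, np.int64(172)), (298, np.int64(172)), (299, np.int64(172)), (300, np.int64(169)), (301, np.int64(172)), (302, np.int64(173))]
```

```bash
python3 - <<'E'
from h import *
a=grab_frame("top"); p=unproj(a,[[283.5,169.5],[301.5,172.5]],0.003); d=p[0]-p[1]; print(p,np.degrees(np.arctan2(-d[0],d[1])))
E
python3 go.py .5745 .0083 .16 -98
```

```text
[[ 0.55266683  0.02820804  0.003     ]
 [ 0.54455967 -0.02002063  0.003     ]] -9.542111370995492
pos [-0.22, 0.043, 0.0409] rot [0.0, -0.0, 30.4] now [0.4509 0.1952 0.2008] q6 -0.03 t 25.6 F [-0.5 -0.5  0.8] w 0.0598 g 0.0
```

Stand yaw is about -9.5° and the gauge is at about (576, 8) mm. I go over it.

```bash
python3 go.py .5762 .008 .16 -99
```

```text
pos [-0.2209, 0.0444, 0.0409] rot [0.0, -0.0, 31.4] now [0.4509 0.1952 0.2008] q6 -0.03 t 25.6 F [-0.5 -0.5  0.8] w 0.0598 g 0.0
```

Call:
{"name": "arm_command", "arguments": {
  "deltas": [
    {"delta_pos":[-0.044,0.009,0],"delta_rot":[0,0,6],"jaw":0.06},
    {"delta_pos":[-0.088,0.018,0],"delta_rot":[0,0,13],"jaw":0.06},
    {"delta_pos":[-0.132,0.027,0],"delta_rot":[0,0,20],"jaw":0.06},
    {"delta_pos":[-0.176,0.036,0],"delta_rot":[0,0,27],"jaw":0.06},
    {"delta_pos":[-0.221,0.0444,0.01],"delta_rot":[0,0,31.4],"jaw":0.06},
    {"delta_pos":[-0.221,0.0444,0.04],"delta_rot":[0,0,31.4],"jaw":0.06},
    {"delta_pos":[-0.221,0.0444,0.04],"delta_rot":[0,0,31.4],"jaw":0.06},
    {"delta_pos":[-0.221,0.0444,0.04],"delta_rot":[0,0,31.4],"jaw":0.06},
    {"delta_pos":[-0.221,0.0444,0.04],"delta_rot":[0,0,31.4],"jaw":0.06}
  ]
}}

```text
clock: 26.55
ee_pos: [0.576, 0.009, 0.162]
ee_rot: [0.001, 0.76, 0.65, 0.001]
wrist_force: [0.2, -0.6, 1.1]
gripper_width: 0.0598
grip_force: 0.0
```

```bash
python3 go.py .5762 .008 .052 -99
```

```text
pos [-0.0009, 0.0002, 0.11] rot [0.1, -0.0, 0.1] now [0.576 0.009 0.162] q6 0.13 t 26.6 F [ 0.2 -0.6  1.1] w 0.0598 g 0.0
```

Call:
{"name": "arm_command", "arguments": {
  "deltas": [
    {"delta_pos":[-0.001,0,0.04],"delta_rot":[0,0,0],"jaw":0.06},
    {"delta_pos":[-0.001,0,0.08],"delta_rot":[0,0,0],"jaw":0.06},
    {"delta_pos":[-0.001,0,0.105],"delta_rot":[0,0,0],"jaw":0.06},
    {"delta_pos":[-0.001,0,0.11],"delta_rot":[0,0,0],"jaw":0.06},
    {"delta_pos":[-0.001,0,0.11],"delta_rot":[0,0,0],"jaw":0.01},
    {"delta_pos":[-0.001,0,0.11],"delta_rot":[0,0,0],"jaw":0.01},
    {"delta_pos":[-0.001,0,0.11],"delta_rot":[0,0,0],"jaw":0.01},
    {"delta_pos":[-0.001,0,0.11],"delta_rot":[0,0,0],"jaw":0.01},
    {"delta_pos":[-0.001,0,0.11],"delta_rot":[0,0,0],"jaw":0.01},
    {"delta_pos":[-0.001,0,0.11],"delta_rot":[0,0,0],"jaw":0.01}
  ],
  "squeeze": 30
}}

```text
clock: 27.55
ee_pos: [0.5761, 0.0078, 0.0511]
ee_rot: [0.0, 0.76, 0.65, 0.0]
wrist_force: [-2.0, 0.0, 6.7]
gripper_width: 0.0273
grip_force: 30.0
```

Call:
{"name": "arm_command", "arguments": {
  "deltas": [
    {"delta_pos":[0,0,0],"delta_rot":[0,0,0],"jaw":0.01},
    {"delta_pos":[0,0,0],"delta_rot":[0,0,0],"jaw":0.01},
    {"delta_pos":[0,0,0],"delta_rot":[0,0,0],"jaw":0.01},
    {"delta_pos":[0,0,0],"delta_rot":[0,0,0],"jaw":0.01}
  ]
}}

```text
clock: 27.95
ee_pos: [0.5761, 0.0078, 0.0511]
ee_rot: [0.0, 0.76, 0.649, 0.0]
wrist_force: [-1.7, 0.4, 6.3]
gripper_width: 0.0275
grip_force: 30.0
```

```bash
python3 go.py .5762 .008 .052 -99
```

```text
pos [0.0003, 0.0001, -0.0009] rot [0.1, -0.0, 0.0] now [0.5761 0.0078 0.0511] q6 0.13 t 27.9 F [-1.7  0.4  6.3] w 0.0275 g 30.0
```

The fingers hold the 28 mm cap (27.5 mm measured). I lift the gauge out with a 45 N grip, swing clear, and measure the jaws.

Call:
{"name": "arm_command", "arguments": {
  "deltas": [
    {"delta_pos":[0,0,0],"delta_rot":[0,0,0],"jaw":0.01},
    {"delta_pos":[0,0,-0.01],"delta_rot":[0,0,0],"jaw":0.01},
    {"delta_pos":[0,0,-0.025],"delta_rot":[0,0,0],"jaw":0.01},
    {"delta_pos":[0,0,-0.05],"delta_rot":[0,0,0],"jaw":0.01},
    {"delta_pos":[0,0,-0.08],"delta_rot":[0,0,0],"jaw":0.01},
    {"delta_pos":[0,0,-0.11],"delta_rot":[0,0,0],"jaw":0.01},
    {"delta_pos":[0,0,-0.12],"delta_rot":[0,0,0],"jaw":0.01},
    {"delta_pos":[0,0,-0.12],"delta_rot":[0,0,0],"jaw":0.01}
  ],
  "squeeze": 45
}}

```text
clock: 28.75
ee_pos: [0.5762, 0.0078, 0.172]
ee_rot: [0.001, 0.76, 0.65, 0.001]
wrist_force: [0.8, -0.5, -1.9]
gripper_width: 0.027
grip_force: 45.0
```

```bash
cat > jaws.py <<'E'
from h import *
a=grab_frame("top"); b=grab_frame("scene")
J=[box(-116+0,-98+8,-1,1,35,36)] # dummy
JA=[box(-12-4,-4,-17,17,5,36),box(4,16,-17,17,5,36)]
HU=[np.vstack(JA)]
def jm(f,c,y):
    h=hsv(f); H,s,v=h[...,0],h[...,1],h[...,2]; m=(H>=4)&(H<18)&(s>90)&(v>110)
    g=np.zeros(m.shape,bool); c=np.round(c).astype(int); g[c[1]-13:c[1]+14,c[0]-13:c[0]+14]=1
    return m&g
for n,x,y,w in(("red",.5449,-.0964,1.3),("yel",.5515,-.2171,6.2)):
    w=np.radians(w); j=[x-.104*np.cos(w),y-.104*np.sin(w)]
    for k,f in(("top",a),("scene",b)):
        c=proj(f,[*j,.03])[0]; m=jm(f,c,0); 
        tops=hullimg(m) if m.sum()>5 else None
        if tops is None: print(n,k,"none"); continue
        r,cst=fit([(f,tops)],HU,[*j,w],0); print(n,k,"pred",np.round(np.array(j)*1e3,1),"fit",np.round(r[:2]*1e3,1),round(np.degrees(r[2]),1),round(cst,1),m.sum(),tops.sum())
cs=[proj(f,[x,-.1 if i<2 else -.2284,.03])[0] for i,(f,x) in enumerate(((a,.441),(b,.441),(a,.448),(b,.448)))]
t=[cv2.resize(f["img"][int(c[1])-16:int(c[1])+16,int(c[0])-16:int(c[0])+16],(380,280),interpolation=2) for c,f in zip(cs,(a,b,a,b))]
save(np.vstack([np.hstack(t[:2]),np.hstack(t[2:])]),"jaws")
E
python3 jaws.py; python3 go.py .441 -.0989 .12 -88.8
```

```text
red top none
red scene pred [440.9 -98.8] fit [437.1 -95.8] 5.1 135.5 259 376.0
yel top pred [ 448.1 -228.3] fit [ 451.1 -239.8] -0.3 349.4 241 583.0
yel scene pred [ 448.1 -228.3] fit [ 435.5 -229.3] 12.9 290.5 349 558.0
pos [-0.1264, -0.1159, 0.0492] rot [-0.1, 0.0, -10.2] now [0.5753 0.0078 0.169 ] q6 0.13 t 28.9 F [ 0.2  0.2 -2.3] w 0.0274 g 45.0
```

View pics/jaws.png

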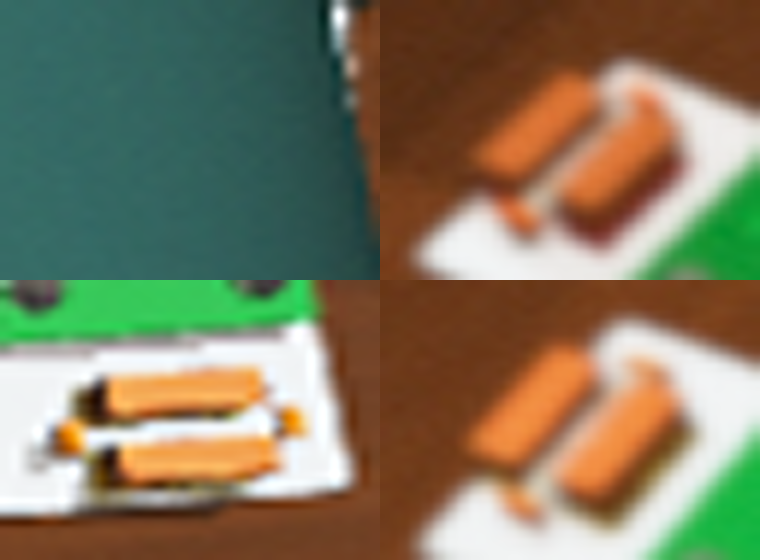

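```bash
cat > jaws2.py <<'E'
from h import *
a=grab_frame("top"); b=grab_frame("scene")
JT=[box(-16,-4,-17,17,35.9,36),box(4,16,-17,17,35.9,36)]
for n,x,y,w in(("red",.5449,-.0964,1.3),("yel",.5515,-.2171,6.2)):
    w=np.radians(w); j=[x-.104*np.cos(w),y-.104*np.sin(w)]
    for k,f in(("top",a),("scene",b)):
        c=np.round(proj(f,[*j,.036])[0]).astype(int)
        sub=slice(c[1]-14,c[1]+15),slice(c[0]-14,c[0]+15)
        h=hsv(f)[sub]
        for vt in(165,190):
            m=((h[...,0]<20)&(h[...,1]>90)&(h[...,2]>vt)).astype(np.uint8)
            N,l,st,_=cv2.connectedComponentsWithStats(m,connectivity=4)
            o=np.argsort(-st[1:,4])[:2]+1; M=np.zeros(f["img"].shape[:2])
            if len(o)<2: print(n,k,"no"); continue
            M[sub]=np.isin(l,o)
            r,cs=fit([(f,M)],JT,[*j,w],0); print(n,k,vt,st[o,4],"pred",np.round(np.array(j)*1e3,1),"fit",np.round(r[:2]*1e3,1),round(np.degrees(r[2]),1),round(cs,1))
E
python3 jaws2.py
```

```text
red top no
red top no
red scene 165 [67 55] pred [440.9 -98.8] fit [441.1 -98.8] 1.6 26.8
red scene 190 [55 37] pred [440.9 -98.8] fit [440.5 -98.3] 1.2 30.3
yel top 165 [58 57] pred [ 448.1 -228.3] fit [ 449.  -225.5] 4.8 19.8
yel top 190 [55 53] pred [ 448.1 -228.3] fit [ 449.4 -225.7] 5.1 24.1
yel scene 165 [76 75] pred [ 448.1 -228.3] fit [ 448.1 -228.5] 8.0 30.2
yel scene 190 [71 62] pred [ 448.1 -228.3] fit [ 447.9 -227.8] 7.1 23.1
```

The jaw fits agree with prediction: red at (441.3, -98.8), yellow at (448.5, -228). I go to the red gap.

Call:
{"name": "arm_command", "arguments": {
  "deltas": [
    {"delta_pos":[-0.025,-0.023,0],"delta_rot":[0,0,-2],"jaw":0.01},
    {"delta_pos":[-0.05,-0.046,0],"delta_rot":[0,0,-4],"jaw":0.01},
    {"delta_pos":[-0.075,-0.07,0],"delta_rot":[0,0,-6],"jaw":0.01},
    {"delta_pos":[-0.1,-0.093,0],"delta_rot":[0,0,-8],"jaw":0.01},
    {"delta_pos":[-0.126,-0.1157,0],"delta_rot":[0,0,-10.2],"jaw":0.01},
    {"delta_pos":[-0.126,-0.1157,0.03],"delta_rot":[0,0,-10.2],"jaw":0.01},
    {"delta_pos":[-0.126,-0.1157,0.06],"delta_rot":[0,0,-10.2],"jaw":0.01},
    {"delta_pos":[-0.126,-0.1157,0.085],"delta_rot":[0,0,-10.2],"jaw":0.01},
    {"delta_pos":[-0.126,-0.1157,0.085],"delta_rot":[0,0,-10.2],"jaw":0.01},
    {"delta_pos":[-0.126,-0.1157,0.085],"delta_rot":[0,0,-10.2],"jaw":0.01}
  ]
}}

```text
clock: 29.95
ee_pos: [0.4415, -0.0985, 0.0851]
ee_rot: [-0.001, 0.7, 0.715, -0.0]
wrist_force: [0.0, 0.9, -1.4]
gripper_width: 0.0272
grip_force: 45.0
```

```bash
cat > gh.py <<'E'
import sys; from h import *
# gh.py jx jy yaw name: overlay predicted gauge (tcp z-.011) and jaw tops in the scene view
jx,jy,w=map(float,sys.argv[1:4]); s=observe(); t=s["ee_pos"]; f=grab_frame("scene"); w=np.radians(w); k=9
c=np.round(proj(f,[jx,jy,.05])[0]).astype(int); x0,y0=c-[40,36]
o=cv2.resize(f["img"][y0:y0+64,x0:x0+80],None,fx=k,fy=k,interpolation=cv2.INTER_CUBIC); T=R.from_euler("z",w).as_matrix()
def dr(L,p,col):
    q=(proj(f,np.array(L)/1e3@T.T+p)-[x0,y0]+.5)*k; cv2.polylines(o,[(q*8).astype(np.int32)],True,col,1,shift=3)
for a,b in((-16,-4),(4,16)): dr([[a,-17,36],[b,-17,36],[b,17,36],[a,17,36]],[jx,jy,0],(255,0,255))
g=[t[0],t[1],t[2]-.011]
dr([[0,-12,-18],[0,12,-18],[0,12,0],[0,-12,0]],g,(0,255,255)); dr([[0,-9,-26],[0,9,-26],[0,9,-18],[0,-9,-18]],g,(0,255,255))
dr([[-12,-17,0],[12,-17,0],[12,17,0],[-12,17,0]],g,(0,255,0))
save(o,sys.argv[4]); print(np.round(t*1e3,1))
E
python3 gh.py .4413 -.0988 1.3 gh1; python3 go.py .4413 -.0988 .075 -88.7
```

```text
[441.5 -98.5  85.1]
pos [-0.0001, -0.0007, 0.0111] rot [0.0, 0.0, -0.1] now [ 0.442  -0.0986  0.0861] q6 -0.3 t 30.0 F [ 0.1  0.6 -0.4] w 0.0272 g 45.0
```

View pics/gh1.png

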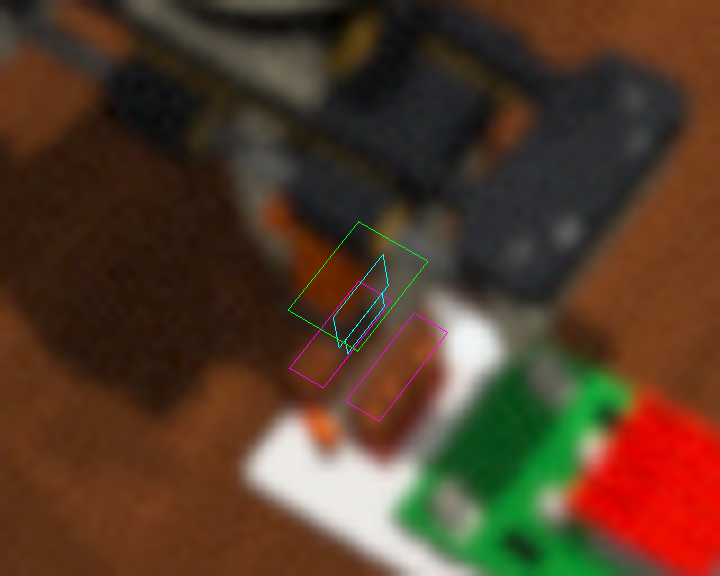

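```bash
python3 - <<'E'
from h import *
f=grab_frame("scene"); t=observe()["ee_pos"]; c=np.round(proj(f,[.4413,-.0988,.05])[0]).astype(int); x0,y0=c-[40,36]
h=hsv(f); print(t)
T=R.from_euler("z",np.radians(1.3)).as_matrix()
for dz in(0,-.01):
  for nm,B in(("grip",CAP[1]),("cap",CAP[0]),("sh",box(-12,12,-17,17,0,6))): print(dz,nm,np.round((proj(f,B@T.T+[t[0],t[1],t[2]-.011+dz])-[x0,y0]+.5)*9).astype(int).tolist())
# classes in crop, every pixel: O=orange saturated, .=other
for r in range(y0+20,y0+48):
    print(r-y0,"".join("O" if (h[r,q,1]>215 and h[r,q,2]>95 and h[r,q,0]<20) else ("o" if h[r,q,1]>190 and h[r,q,2]>60 else ("k" if h[r,q,2]<60 else ("w" if h[r,q,1]<70 else "."))) for q in range(x0+18,x0+62)))
E
```

```text
[ 0.44223177 -0.09869332  0.08645443]
0 grip [[305, 298], [290, 226], [363, 224], [351, 151], [351, 325], [338, 254], [410, 251], [398, 178]]
0 cap [[266, 224], [263, 213], [339, 133], [337, 122], [350, 272], [348, 261], [423, 180], [421, 169]]
0 sh [[289, 310], [287, 299], [360, 221], [358, 210], [359, 350], [357, 340], [429, 260], [427, 250]]
-0.01 grip [[308, 315], [294, 244], [366, 242], [354, 170], [355, 342], [341, 272], [412, 268], [401, 197]]
-0.01 cap [[270, 242], [267, 231], [343, 152], [341, 141], [353, 291], [351, 280], [425, 199], [424, 188]]
-0.01 sh [[293, 327], [291, 316], [363, 238], [361, 228], [362, 367], [360, 357], [431, 278], [430, 267]]
20 kkkkkkkk.wwwwwkkkkkkkkkkkkkkkkkkkkkkkkkkkkkk
21 kkkkkkkk.ww...kkkkkkkkkkkkkkkkkkkkkkkkkkkkkk
22 kkkkkkkkk.....kkkkkkkkkkkkkkkkkkkkkkkkkkkkkk
23 kkkkkkkkk...ookkkkkkkkkkk...kkw.kkkkkkkkkkkk
24 kkkkkkkkk...oOokkkkkkkkk.....ww..kkkkkkkkkkk
25 kkkkkkkkkk....oookkkkkk....wwww..kkkkkkkkkkk
26 kkkkkkkkkk....oOookkkkk...wwwwwwwkkkkkkwkkkk
27 kkkkkkkkkkk....OOookkkk...wwwwwwkkkkkkkwwkkk
28 kkkkkkkkkkkk...OOOOokkkk..wwwwwwkkkkkkkwwkkk

[... 211 characters left out ...]
ooOOoo..wwwwwwwwwwwwwwwwkkkk
34 kkkkkkkkkkkkkkkkk.ooookkwww...wwwwwwwwwwwww.
35 kkkkkkkkkkkkkkkkkk...kkk......wwwwwwwwwwwww.
36 kkkkkkkkkkkkkkkkkkkkkkk........wwwwwwwwwww..
37 kkkkkkkkkkkkkkkk...kkk.........wwwwwwwwwww..
38 kkkkkkkkkkkkkk..o...........o..wwwwwwwwww...
39 kkkkkk..kkkkkkoooo........ooo..wwwwwwww...ww
40 kkkkoooo..o.kooooo........oo...wwwwwwww..www
41 kkkk.ooooo.okoooo.o.......oooo..wwwwww...www
42 kkk.o.o.ooo.o.oo..o.....oooooo..wwwww....www
43 kkko..ooo.o.o..ooo......oooo...wwwww..oo..ww
44 kk.oooooooooo...o......ooooo..wwwww..oooo..w
45 oooooo.ooooo....oo.....ooo.o..wwww..oooooo..
46 ..ooo.o.ooo..ww..o.....oooo..wwwww..ooooooo.
47 ooo.oooooo..wwww.o.....ooo...wwww..ooooooooo
```

The orange grip's lower edge falls where predicted, so the gauge has not slipped. I lower the tip into the gap, watching for force.

Call:
{"name": "arm_command", "arguments": {
  "deltas": [
    {"delta_pos":[0,0,0.004],"delta_rot":[0,0,0],"jaw":0.01},
    {"delta_pos":[0,0,0.008],"delta_rot":[0,0,0],"jaw":0.01},
    {"delta_pos":[0,0,0.012],"delta_rot":[0,0,0],"jaw":0.01},
    {"delta_pos":[0,0,0.015],"delta_rot":[0,0,0],"jaw":0.01},
    {"delta_pos":[0,0,0.018],"delta_rot":[0,0,0],"jaw":0.01},
    {"delta_pos":[0,0,0.02],"delta_rot":[0,0,0],"jaw":0.01},
    {"delta_pos":[0,0,0.02],"delta_rot":[0,0,0],"jaw":0.01}
  ]
}}

```text
clock: 30.75
ee_pos: [0.4416, -0.0986, 0.0649]
ee_rot: [-0.0, 0.7, 0.715, -0.0]
wrist_force: [0.2, 0.4, -0.4]
gripper_width: 0.0273
grip_force: 45.0
```

```bash
python3 go.py .4413 -.0988 .047 -88.7
```

```text
pos [-0.0002, -0.0002, 0.0179] rot [-0.0, -0.0, -0.1] now [ 0.4416 -0.0986  0.0649] q6 -0.3 t 30.8 F [ 0.2  0.4 -0.4] w 0.0273 g 45.0
```

Call:
{"name": "arm_command", "arguments": {
  "deltas": [
    {"delta_pos":[0,0,0.003],"delta_rot":[0,0,0],"jaw":0.01},
    {"delta_pos":[0,0,0.006],"delta_rot":[0,0,0],"jaw":0.01},
    {"delta_pos":[0,0,0.009],"delta_rot":[0,0,0],"jaw":0.01},
    {"delta_pos":[0,0,0.012],"delta_rot":[0,0,0],"jaw":0.01},
    {"delta_pos":[0,0,0.014],"delta_rot":[0,0,0],"jaw":0.01},
    {"delta_pos":[0,0,0.016],"delta_rot":[0,0,0],"jaw":0.01},
    {"delta_pos":[0,0,0.017],"delta_rot":[0,0,0],"jaw":0.01},
    {"delta_pos":[0,0,0.018],"delta_rot":[0,0,0],"jaw":0.01}
  ]
}}

```text
clock: 31.55
ee_pos: [0.4417, -0.0986, 0.0472]
ee_rot: [0.0, 0.7, 0.715, 0.0]
wrist_force: [0.2, 0.5, 0.1]
gripper_width: 0.0273
grip_force: 45.0
```

```bash
python3 go.py .4413 -.0988 .047 -88.7
```

```text
pos [-0.0002, -0.0004, 0.0002] rot [0.0, 0.0, -0.1] now [ 0.4417 -0.0986  0.0472] q6 -0.3 t 31.6 F [0.2 0.5 0.1] w 0.0273 g 45.0
```

Call:
{"name": "arm_command", "arguments": {
  "deltas": [
    {"delta_pos":[0,0,0.001],"delta_rot":[0,0,0],"jaw":0.01},
    {"delta_pos":[0,0,0.002],"delta_rot":[0,0,0],"jaw":0.01},
    {"delta_pos":[0,0,0.003],"delta_rot":[0,0,0],"jaw":0.01},
    {"delta_pos":[0,0,0.003],"delta_rot":[0,0,0],"jaw":0.01}
  ]
}}

```text
clock: 31.95
ee_pos: [0.4424, -0.0989, 0.0469]
ee_rot: [0.001, 0.7, 0.715, 0.0]
wrist_force: [-14.0, 3.3, 32.7]
gripper_width: 0.0272
grip_force: 45.0
```

```bash
python3 go.py .4485 -.228 .1 -83.8; python3 go.py .4485 -.228 .1 -83.8
```

```text
pos [-0.1292, 0.0035, -0.053] rot [0.1, 0.0, -5.0] now [ 0.4424 -0.0989  0.0469] q6 -0.3 t 31.9 F [-14.    3.3  32.7] w 0.0272 g 45.0
pos [-0.1292, 0.0035, -0.053] rot [0.1, 0.0, -5.0] now [ 0.4424 -0.0989  0.0469] q6 -0.3 t 31.9 F [-14.    3.3  32.7] w 0.0272 g 45.0
```

The shoulder is on the jaws (33 N at 46.9 mm). On to the yellow gap.

Call:
{"name": "arm_command", "arguments": {
  "deltas": [
    {"delta_pos":[0,0,-0.01],"delta_rot":[0,0,0],"jaw":0.01},
    {"delta_pos":[0,0,-0.035],"delta_rot":[0,0,0],"jaw":0.01},
    {"delta_pos":[0,0,-0.06],"delta_rot":[0,0,0],"jaw":0.01},
    {"delta_pos":[-0.04,0.001,-0.06],"delta_rot":[0,0,-2],"jaw":0.01},
    {"delta_pos":[-0.085,0.003,-0.06],"delta_rot":[0,0,-4],"jaw":0.01},
    {"delta_pos":[-0.129,0.0043,-0.06],"delta_rot":[0,0,-5],"jaw":0.01},
    {"delta_pos":[-0.129,0.0043,-0.05],"delta_rot":[0,0,-5],"jaw":0.01},
    {"delta_pos":[-0.129,0.0043,-0.042],"delta_rot":[0,0,-5],"jaw":0.01},
    {"delta_pos":[-0.129,0.0043,-0.042],"delta_rot":[0,0,-5],"jaw":0.01},
    {"delta_pos":[-0.129,0.0043,-0.042],"delta_rot":[0,0,-5],"jaw":0.01}
  ]
}}

```text
clock: 32.95
ee_pos: [0.4486, -0.2264, 0.086]
ee_rot: [-0.0, 0.667, 0.745, -0.0]
wrist_force: [0.3, -0.8, 0.1]
gripper_width: 0.0271
grip_force: 45.0
```

```bash
python3 go.py .4485 -.228 .065 -83.8
```

```text
pos [-0.0015, -0.0003, 0.021] rot [-0.0, -0.0, 0.1] now [ 0.4486 -0.2264  0.086 ] q6 -0.63 t 33.0 F [ 0.3 -0.8  0.1] w 0.0271 g 45.0
```

Call:
{"name": "arm_command", "arguments": {
  "deltas": [
    {"delta_pos":[-0.001,0,0.004],"delta_rot":[0,0,0],"jaw":0.01},
    {"delta_pos":[-0.001,0,0.008],"delta_rot":[0,0,0],"jaw":0.01},
    {"delta_pos":[-0.001,0,0.012],"delta_rot":[0,0,0],"jaw":0.01},
    {"delta_pos":[-0.001,0,0.016],"delta_rot":[0,0,0],"jaw":0.01},
    {"delta_pos":[-0.001,0,0.019],"delta_rot":[0,0,0],"jaw":0.01},
    {"delta_pos":[-0.001,0,0.021],"delta_rot":[0,0,0],"jaw":0.01},
    {"delta_pos":[-0.001,0,0.021],"delta_rot":[0,0,0],"jaw":0.01}
  ]
}}

```text
clock: 33.65
ee_pos: [0.4487, -0.2284, 0.0649]
ee_rot: [-0.0, 0.668, 0.744, -0.0]
wrist_force: [-0.7, -0.0, -1.3]
gripper_width: 0.0275
grip_force: 45.0
```

```bash
python3 go.py .4485 -.228 .047 -83.8
```

```text
pos [0.0004, -0.0001, 0.0179] rot [-0.0, -0.0, 0.0] now [ 0.4487 -0.2284  0.0649] q6 -0.63 t 33.6 F [-0.7 -0.  -1.3] w 0.0275 g 45.0
```

Call:
{"name": "arm_command", "arguments": {
  "deltas": [
    {"delta_pos":[0,0,0.003],"delta_rot":[0,0,0],"jaw":0.01},
    {"delta_pos":[0,0,0.006],"delta_rot":[0,0,0],"jaw":0.01},
    {"delta_pos":[0,0,0.009],"delta_rot":[0,0,0],"jaw":0.01},
    {"delta_pos":[0,0,0.012],"delta_rot":[0,0,0],"jaw":0.01},
    {"delta_pos":[0,0,0.015],"delta_rot":[0,0,0],"jaw":0.01},
    {"delta_pos":[0,0,0.017],"delta_rot":[0,0,0],"jaw":0.01},
    {"delta_pos":[0,0,0.018],"delta_rot":[0,0,0],"jaw":0.01},
    {"delta_pos":[0,0,0.019],"delta_rot":[0,0,0],"jaw":0.01},
    {"delta_pos":[0,0,0.0205],"delta_rot":[0,0,0],"jaw":0.01},
    {"delta_pos":[0,0,0.0205],"delta_rot":[0,0,0],"jaw":0.01}
  ]
}}

```text
clock: 34.65
ee_pos: [0.4493, -0.229, 0.047]
ee_rot: [0.001, 0.668, 0.744, -0.0]
wrist_force: [-9.6, 4.1, 25.6]
gripper_width: 0.0274
grip_force: 45.0
```

```bash
python3 go.py .5761 .0078 .12 -99
```

```text
pos [0.2216, 0.1517, -0.0732] rot [0.1, 0.1, 15.2] now [ 0.4493 -0.229   0.047 ] q6 -0.63 t 34.6 F [-9.6  4.1 25.6] w 0.0274 g 45.0
```

The yellow gap is checked too (shoulder at 47.0 mm). I bring the gauge back to its stand.

Call:
{"name": "arm_command", "arguments": {
  "deltas": [
    {"delta_pos":[0,0,-0.01],"delta_rot":[0,0,0],"jaw":0.01},
    {"delta_pos":[0,0,-0.04],"delta_rot":[0,0,0],"jaw":0.01},
    {"delta_pos":[0,0,-0.08],"delta_rot":[0,0,0],"jaw":0.01},
    {"delta_pos":[0,0,-0.115],"delta_rot":[0,0,0],"jaw":0.01},
    {"delta_pos":[0.037,0.025,-0.115],"delta_rot":[0,0,2.5],"jaw":0.01},
    {"delta_pos":[0.074,0.05,-0.115],"delta_rot":[0,0,5],"jaw":0.01},
    {"delta_pos":[0.111,0.076,-0.115],"delta_rot":[0,0,7.5],"jaw":0.01},
    {"delta_pos":[0.148,0.101,-0.115],"delta_rot":[0,0,10],"jaw":0.01},
    {"delta_pos":[0.185,0.126,-0.115],"delta_rot":[0,0,12.5],"jaw":0.01},
    {"delta_pos":[0.221,0.1517,-0.115],"delta_rot":[0,0,15.2],"jaw":0.01}
  ]
}}

```text
clock: 35.65
ee_pos: [0.5762, 0.0096, 0.1598]
ee_rot: [-0.0, 0.761, 0.649, -0.0]
wrist_force: [0.1, -0.6, -1.6]
gripper_width: 0.027
grip_force: 45.0
```

Call:
{"name": "arm_command", "arguments": {
  "deltas": [
    {"delta_pos":[0,0,0],"delta_rot":[0,0,0],"jaw":0.01},
    {"delta_pos":[0,0,0.02],"delta_rot":[0,0,0],"jaw":0.01},
    {"delta_pos":[0,0,0.05],"delta_rot":[0,0,0],"jaw":0.01},
    {"delta_pos":[0,0,0.07],"delta_rot":[0,0,0],"jaw":0.01},
    {"delta_pos":[0,0,0.07],"delta_rot":[0,0,0],"jaw":0.01},
    {"delta_pos":[0,0,0.07],"delta_rot":[0,0,0],"jaw":0.01},
    {"delta_pos":[0,0,0.07],"delta_rot":[0,0,0],"jaw":0.01}
  ]
}}

```text
clock: 36.35
ee_pos: [0.5763, 0.0074, 0.0913]
ee_rot: [0.001, 0.76, 0.649, 0.001]
wrist_force: [0.6, 0.1, -1.9]
gripper_width: 0.0267
grip_force: 45.0
```

```bash
python3 go.py .5761 .0078 .07 -99; python3 gf.py | grep stand
```

```text
pos [0.0004, -0.0003, 0.0213] rot [0.1, -0.0, 0.0] now [0.5763 0.0074 0.0913] q6 0.13 t 36.4 F [ 0.6  0.1 -1.9] w 0.0267 g 45.0Traceback (most recent call last):
  File "gf.py", line 9, in <module>
    A=cap(a,(292,152),190); B=cap(b,(284,224),200)
  File "gf.py", line 7, in cap
    return hullimg(comp(m&g,c))
                   ~~~~^^^^^^^
  File "h.py", line 37, in comp
    k=1+int(np.argmin(d)); return (l==k)&m
            ~~~~~~~~~^^^
    return _wrapfunc(a, 'argmin', axis=axis, out=out, **kwds)
    return _wrapit(obj, method, *args, **kwds)
    result = getattr(arr, method)(*args, **kwds)
ValueError: attempt to get argmin of an empty sequence
```

Call:
{"name": "arm_command", "arguments": {
  "deltas": [
    {"delta_pos":[0,0,0.005],"delta_rot":[0,0,0],"jaw":0.01},
    {"delta_pos":[0,0,0.01],"delta_rot":[0,0,0],"jaw":0.01},
    {"delta_pos":[0,0,0.014],"delta_rot":[0,0,0],"jaw":0.01},
    {"delta_pos":[0,0,0.018],"delta_rot":[0,0,0],"jaw":0.01},
    {"delta_pos":[0,0,0.022],"delta_rot":[0,0,0],"jaw":0.01},
    {"delta_pos":[0,0,0.022],"delta_rot":[0,0,0],"jaw":0.01}
  ]
}}

```text
clock: 37.05
ee_pos: [0.5754, 0.0076, 0.0669]
ee_rot: [-0.0, 0.76, 0.649, -0.0]
wrist_force: [-0.5, -0.1, -2.0]
gripper_width: 0.0273
grip_force: 45.0
```

```bash
python3 go.py .5761 .0078 .051 -99
```

```text
pos [0.0003, 0.0007, 0.0159] rot [-0.1, 0.0, 0.0] now [0.5754 0.0076 0.0669] q6 0.13 t 37.0 F [-0.5 -0.1 -2. ] w 0.0273 g 45.0
```

In the slot with no force. I go fully home.

Call:
{"name": "arm_command", "arguments": {
  "deltas": [
    {"delta_pos":[0,0.0005,0.004],"delta_rot":[0,0,0],"jaw":0.01},
    {"delta_pos":[0,0.0005,0.008],"delta_rot":[0,0,0],"jaw":0.01},
    {"delta_pos":[0,0.0005,0.011],"delta_rot":[0,0,0],"jaw":0.01},
    {"delta_pos":[0,0.0005,0.014],"delta_rot":[0,0,0],"jaw":0.01},
    {"delta_pos":[0,0.0005,0.016],"delta_rot":[0,0,0],"jaw":0.01},
    {"delta_pos":[0,0.0005,0.0175],"delta_rot":[0,0,0],"jaw":0.01},
    {"delta_pos":[0,0.0005,0.0175],"delta_rot":[0,0,0],"jaw":0.01}
  ]
}}

```text
clock: 37.75
ee_pos: [0.5764, 0.0076, 0.0511]
ee_rot: [0.0, 0.76, 0.65, 0.0]
wrist_force: [-4.6, 0.4, 8.7]
gripper_width: 0.0272
grip_force: 45.0
```

```bash
python3 go.py .5761 .0078 .051 -99
```

```text
pos [0.0001, -0.0003, 0.0001] rot [0.0, -0.0, 0.0] now [0.5764 0.0076 0.0511] q6 0.13 t 37.8 F [-4.6  0.4  8.7] w 0.0272 g 45.0
```

The gauge is home at 51.1 mm, the height at which it was gripped. I release, back off and check everything.

Call:
{"name": "arm_command", "arguments": {
  "deltas": [
    {"delta_pos":[0,0,0],"delta_rot":[0,0,0],"jaw":0.06},
    {"delta_pos":[0,0,0],"delta_rot":[0,0,0],"jaw":0.06},
    {"delta_pos":[0,0,0],"delta_rot":[0,0,0],"jaw":0.06},
    {"delta_pos":[0,0,0],"delta_rot":[0,0,0],"jaw":0.06},
    {"delta_pos":[0,0,0],"delta_rot":[0,0,0],"jaw":0.06},
    {"delta_pos":[0,0,-0.03],"delta_rot":[0,0,0],"jaw":0.06},
    {"delta_pos":[0,0,-0.07],"delta_rot":[0,0,0],"jaw":0.06},
    {"delta_pos":[0,0,-0.11],"delta_rot":[0,0,0],"jaw":0.06},
    {"delta_pos":[0,0,-0.15],"delta_rot":[0,0,0],"jaw":0.06},
    {"delta_pos":[0.04,0,-0.16],"delta_rot":[0,0,0],"jaw":0.06}
  ]
}}

```text
clock: 38.75
ee_pos: [0.5836, 0.0449, 0.2155]
ee_rot: [0.002, 0.761, 0.648, 0.002]
wrist_force: [1.0, 0.4, 0.3]
gripper_width: 0.0594
grip_force: 0.0
```

Call:
{"name": "arm_command", "arguments": {
  "deltas": [
    {"delta_pos":[0.045,-0.02,0],"delta_rot":[0,0,0],"jaw":0.06},
    {"delta_pos":[0.09,-0.045,0],"delta_rot":[0,0,0],"jaw":0.06},
    {"delta_pos":[0.13,-0.07,0],"delta_rot":[0,0,0],"jaw":0.06},
    {"delta_pos":[0.17,-0.09,0],"delta_rot":[0,0,0],"jaw":0.06},
    {"delta_pos":[0.21,-0.1,0],"delta_rot":[0,0,0],"jaw":0.06},
    {"delta_pos":[0.25,-0.1,0],"delta_rot":[0,0,0],"jaw":0.06},
    {"delta_pos":[0.25,-0.1,0],"delta_rot":[0,0,0],"jaw":0.06}
  ]
}}

```text
clock: 39.45
ee_pos: [0.5223, 0.3133, 0.2096]
ee_rot: [-0.0, 0.759, 0.651, -0.0]
wrist_force: [0.6, -1.3, 0.5]
gripper_width: 0.06
grip_force: 0.0
```

```bash
python3 g2.py | head -4; python3 chk.py 328 160 250 262 .544 -.097 1.2 .017; python3 chk.py 375 160 220 290 .551 -.217 6.2 .017; python3 - <<'E'
from h import *
a=grab_frame("top"); b=grab_frame("scene")
s=np.hstack([cv2.resize(a["img"][60:240,170:440],(440,294),interpolation=2),cv2.resize(b["img"][150:350,130:375],(360,294),interpolation=2)])
j=np.hstack([cv2.resize(f["img"][int(c[1])-13:int(c[1])+13,int(c[0])-13:int(c[0])+13],(200,200),interpolation=2) for f in(a,b) for P in([.4413,-.0988,.03],[.4485,-.228,.03]) for c in[proj(f,P)[0]]])
save(np.vstack([s,j]),"final"); print(observe()["clock"])
E
```

```text
150 top [576.3   9.5] -10.7 27.3 [np.float64(159.0)] ((292.0, 151.5), (13.0, 12.0), 90.0)
150 scene [575.5   6.2] -0.6 42.9 [np.float64(177.0)] ((283.2500305175781, 224.25003051757812), (12.020814895629883, 14.142135620117188), 45.0)
200 top [577.4   9.6] -8.3 18.7 [np.float64(139.0)] ((292.0, 151.5), (11.0, 12.0), 90.0)
200 scene [575.3   6.1] -10.1 14.6 [np.float64(138.0)] ((283.2500305175781, 224.25003051757812), (10.60660171508789, 12.727922439575195), 45.0)
0.017 top [549.8 -93.6] 1.4 cost 38.8 scene [545.9 -94.8] 1.3 59.7 1511.0 1479.0
0.017 top [ 554.4 -216.6] 6.4 cost 51.4 scene [ 551.5 -216.6] 6.1 60.5 1553.0 1725.0
39.85
```

View pics/final.png

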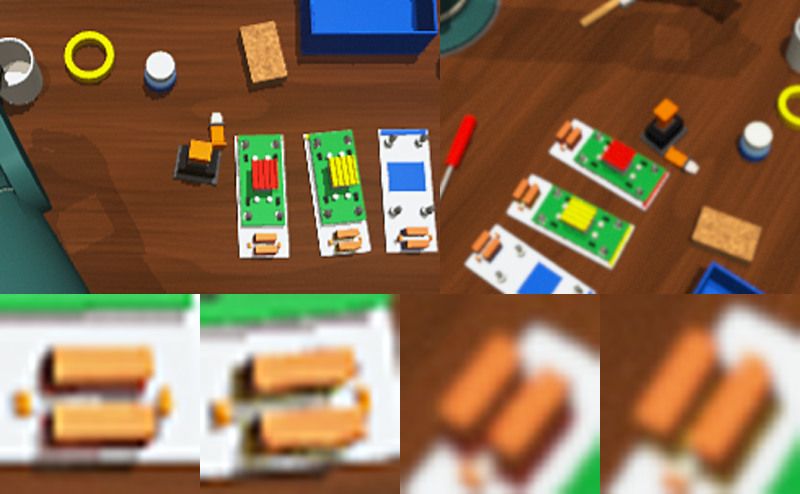

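The final picture shows the gauge upright in its stand (200,150), both boards seated, and the jar and mug standing. The orange flag ends sit lower in both gaps. The red board's fit has shifted about 2 mm within its post clearance, probably a knock. I touch its ends to verify it is still clicked.

```bash
python3 go.py .5973 -.093 .17 1.3
```

```text
pos [-0.3851, 0.1367, 0.0404] rot [0.0, -0.0, 79.6] now [0.5229 0.3088 0.2104] q6 0.65 t 39.9 F [ 0.2 -1.3 -0.3] w 0.0601 g 0.0
```

Call:
{"name": "arm_command", "arguments": {
  "deltas": [
    {"delta_pos":[-0.0385,0.0137,0],"delta_rot":[0,0,8],"jaw":0},
    {"delta_pos":[-0.077,0.027,0],"delta_rot":[0,0,16],"jaw":0},
    {"delta_pos":[-0.1155,0.041,0],"delta_rot":[0,0,24],"jaw":0},
    {"delta_pos":[-0.154,0.055,0],"delta_rot":[0,0,32],"jaw":0},
    {"delta_pos":[-0.1925,0.068,0],"delta_rot":[0,0,40],"jaw":0},
    {"delta_pos":[-0.231,0.082,0],"delta_rot":[0,0,48],"jaw":0},
    {"delta_pos":[-0.2695,0.096,0],"delta_rot":[0,0,56],"jaw":0},
    {"delta_pos":[-0.308,0.109,0],"delta_rot":[0,0,64],"jaw":0},
    {"delta_pos":[-0.3465,0.123,0],"delta_rot":[0,0,72],"jaw":0},
    {"delta_pos":[-0.385,0.1367,0.02],"delta_rot":[0,0,79.6],"jaw":0}
  ]
}}

```text
clock: 40.85
ee_pos: [0.5984, -0.0945, 0.1929]
ee_rot: [0.0, 1.0, 0.009, 0.002]
wrist_force: [0.7, 1.0, -0.5]
gripper_width: 0.0005
grip_force: 0.0
```

Call:
{"name": "arm_command", "arguments": {
  "deltas": [
    {"delta_pos":[0,0,0.03],"delta_rot":[0,0,0],"jaw":0},
    {"delta_pos":[0,0,0.07],"delta_rot":[0,0,0],"jaw":0},
    {"delta_pos":[0,0,0.09],"delta_rot":[0,0,0],"jaw":0},
    {"delta_pos":[0,0,0.09],"delta_rot":[0,0,0],"jaw":0},
    {"delta_pos":[0,0,0.09],"delta_rot":[0,0,0],"jaw":0}
  ]
}}

```text
clock: 41.35
ee_pos: [0.5977, -0.0923, 0.1012]
ee_rot: [0.0, 1.0, 0.012, 0.0]
wrist_force: [0.4, -0.6, 0.8]
gripper_width: 0.0007
grip_force: 0.0
```

```bash
python3 go.py .5965 -.095 .0208 1.3
```

```text
pos [-0.0013, 0.0026, 0.0804] rot [0.0, -0.0, 0.1] now [ 0.5977 -0.0923  0.1012] q6 1.35 t 41.4 F [ 0.4 -0.6  0.8] w 0.0007 g 0.0
```

Call:
{"name": "arm_command", "arguments": {
  "deltas": [
    {"delta_pos":[-0.001,0.0025,0.04],"delta_rot":[0,0,0],"jaw":0},
    {"delta_pos":[-0.001,0.0025,0.065],"delta_rot":[0,0,0],"jaw":0},
    {"delta_pos":[-0.001,0.0025,0.075],"delta_rot":[0,0,0],"jaw":0},
    {"delta_pos":[-0.001,0.0025,0.079],"delta_rot":[0,0,0],"jaw":0},
    {"delta_pos":[-0.001,0.0025,0.081],"delta_rot":[0,0,0],"jaw":0},
    {"delta_pos":[-0.001,0.0025,0.082],"delta_rot":[0,0,0],"jaw":0}
  ]
}}

```text
clock: 41.95
ee_pos: [0.5975, -0.0947, 0.0211]
ee_rot: [0.0, 1.0, 0.012, 0.001]
wrist_force: [-11.7, 1.2, 19.5]
gripper_width: 0.0003
grip_force: 10.2
```

Call:
{"name": "arm_command", "arguments": {
  "deltas": [
    {"delta_pos":[0,0,-0.035],"delta_rot":[0,0,0],"jaw":0},
    {"delta_pos":[0,0,-0.07],"delta_rot":[0,0,0],"jaw":0},
    {"delta_pos":[-0.03,0,-0.07],"delta_rot":[0,0,0],"jaw":0},
    {"delta_pos":[-0.07,0,-0.07],"delta_rot":[0,0,0],"jaw":0},
    {"delta_pos":[-0.099,0.001,-0.07],"delta_rot":[0,0,0],"jaw":0},
    {"delta_pos":[-0.099,0.001,-0.07],"delta_rot":[0,0,0],"jaw":0},
    {"delta_pos":[-0.099,0.001,-0.035],"delta_rot":[0,0,0],"jaw":0},
    {"delta_pos":[-0.099,0.001,-0.01],"delta_rot":[0,0,0],"jaw":0},
    {"delta_pos":[-0.099,0.001,-0.003],"delta_rot":[0,0,0],"jaw":0},
    {"delta_pos":[-0.099,0.001,-0.001],"delta_rot":[0,0,0],"jaw":0}
  ]
}}

```text
clock: 42.95
ee_pos: [0.4981, -0.098, 0.021]
ee_rot: [-0.0, 1.0, 0.012, -0.0]
wrist_force: [-19.9, 4.4, 29.9]
gripper_width: 0.0002
grip_force: 14.8
```

```bash
python3 go.py .5 -.095 .2 1.3
```

```text
pos [0.0018, -0.0029, -0.179] rot [-0.0, 0.1, 0.1] now [ 0.4981 -0.098   0.021 ] q6 1.3 t 43.0 F [-19.9   4.4  29.9] w 0.0002 g 14.8
```

Both ends are still at 21.0 mm, so the red board is clicked home. I retract clear and sign off.

Call:
{"name": "arm_command", "arguments": {
  "deltas": [
    {"delta_pos":[0,0,-0.03],"delta_rot":[0,0,0],"jaw":0},
    {"delta_pos":[0,0,-0.07],"delta_rot":[0,0,0],"jaw":0},
    {"delta_pos":[0,0,-0.11],"delta_rot":[0,0,0],"jaw":0},
    {"delta_pos":[0,0,-0.15],"delta_rot":[0,0,0],"jaw":0},
    {"delta_pos":[0,0,-0.18],"delta_rot":[0,0,0],"jaw":0},
    {"delta_pos":[0,0,-0.18],"delta_rot":[0,0,0],"jaw":0},
    {"delta_pos":[0,0,-0.18],"delta_rot":[0,0,0],"jaw":0}
  ]
}}

```text
clock: 43.65
ee_pos: [0.4984, -0.098, 0.201]
ee_rot: [0.0, 1.0, 0.012, 0.001]
wrist_force: [0.3, 0.2, -0.3]
gripper_width: 0.0005
grip_force: 0.0
```

```bash
python3 -c "
from station import *
print(observe()['ee_pos'], sign_off())"
```

```text
the job is handed in; nothing more can be done
[ 0.49842797 -0.09803599  0.20095857] None
```

The job is handed in, with no verdict returned: the red and yellow boards (no blue was present) are pressed home, both gaps are checked to the shoulder, the gauge is back home in its stand, and the jar and mug are standing.

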